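Set a flatted shaft under the marking head and jog the head

TASK

Mark the shaft: lift out the steel cup that blocks the fixture's track and stand it upright on a free patch of the worktop, turn the shaft in its V cradles until its flat faces straight up (cross bar upright), and slide the carriage fully home under the marking head. Only then push the spring-centred toggle with the ball tip all the way over towards its box's lamp end, hold it there for a good second so that the stylus stays down over the flat, and let it spring back to the middle. Never push that toggle the other way, and leave the paddle toggle and the bystanders (the other cups, the loose V-block, tape and chuck key) alone.

Things in the scene. Friction and masses are not known exactly. Their poses are not given: they have to be found in the camera images.
- fixture: fixed marking fixture, steel base 250 x 100 mm (its x -130 to +120, y +-50), origin on the worktop, z up. Its track runs along its x: start end at -x (towards the robot), column and marking head at +x. Deck top 12 mm up, between two side rails (y +-39 to +-49) with tops 20 mm up. Column at x 86 to 122, y +-25, 220 mm high, with an overhung arm (x 45 to 105, y +-20, z 165 to 215)
- carriage (a joint): slide of the aluminium carriage along the fixture's +x, m: 0 = pulled out, 0.155 = home at its stop under the head; starts at 0 to 0.015; friction about 4 N, stays where left. Plate 56 mm along x, 76 mm wide, its middle at fixture x = -95 mm + joint value; two V cradles, 44 mm along x at y -35 to -21 and 21 to 35, tops 52 mm above the worktop
- post_grip (a point): grip point on the carriage's handle post: upright black round post, 16 mm diameter, standing at the carriage's +y side (fixture y = +85 mm, at the carriage's middle in x) on a bracket whose top is 28 mm above the worktop; post top 88 mm above the worktop, this point 72 mm
- shaft (a joint): roll of the shaft in the cradles, rad: 0 = flat straight up, cross bar upright; positive leans the bar to the fixture's +x; range +-1.25, starts from -1.05 to -0.35 (bar leaning to the robot); about 0.05 N m of friction, stays where left. Shaft 20 mm diameter, axis along the fixture's y, 46 mm above the worktop over the carriage's middle, captive: it only turns
- bar_grip (a point): point on the shaft's cross bar 45 mm from the shaft axis (the bar is 8 mm round, its end 60 mm from the axis); the bar stands out from the shaft at fixture y = -60 mm, outside the rails, with a 26 mm collar round its root
- flat_mid (a point): middle of the shaft's flat (36 mm long, between the cradles), 6 mm from the shaft axis
- stylus_tip (a point): tip of the marking stylus, 14 mm round, that hangs from the arm on the line fixture x = 60, y = 0, with its tip 76 mm above the worktop when up; it goes down 50 mm per rad of the ball-tipped toggle (22 mm at full throw, ending about 2 mm over an upturned flat) and up again with it
- stray_cup: deep-drawn steel cup, open at the top, 64 mm outside diameter, 47 mm tall, wall 2 to 6 mm; origin: centre of its underside, z up. Starts standing on the fixture's deck in the carriage's way (fixture x -14 to -8 mm, y +-12 mm), underside 12 mm above the worktop
- jog_box: fixed grey control box, 60 mm along its x, 96 mm along its y, 40 mm high, origin: centre of its underside. A white domed lamp (to 50 mm high) stands at its +y end, a black cable gland (12 mm long) points out of its -y end; any yaw
- jog_toggle (a joint): spring-centred toggle with a round ball tip, on the middle of jog_box; rad: 0 = upright, positive = leaning to the box's +y (lamp end); stops at +-0.45; pivot 40 mm above the worktop, lever 7 mm thick with an 18 mm ball; spring 0.5 N m per rad (about 5 N at the ball for full throw); springs back by itself
- jog_tip (a point): centre of that toggle's ball, 46 mm from the pivot (86 mm above the worktop when upright)
- jog_lamp (a point): top region of the lamp on jog_box, 34 mm from the lever towards the lamp end (box +y)
- aux_box: a second box of the same make and axes as jog_box, but its toggle ends in a flat paddle; not to be operated
- aux_toggle (a joint): the flat-paddle toggle on aux_box (paddle 20 x 6 x 26 mm, top 95 mm above the worktop); same spring and signs; leave alone
- cup_a: deep-drawn steel cup, open at the top, 64 mm outside diameter, 47 mm tall, wall 2 to 6 mm; origin: centre of its underside, z up. Bystander on the worktop
- cup_b: deep-drawn steel cup, open at the top, 64 mm outside diameter, 47 mm tall, wall 2 to 6 mm; origin: centre of its underside, z up. Bystander on the worktop
- cup_d: deep-drawn steel cup, open at the top, 64 mm outside diameter, 47 mm tall, wall 2 to 6 mm; origin: centre of its underside, z up. Bystander on the worktop
- v_block: bystander: loose small steel V-block, 62 x 57 x 35 mm; origin: centre of underside

How it is judged:
On the way, in this order (a step that is already met when the one before it is completed fails the run):
1. the part is set: flat up, carriage home, with the track cleared (value of joint carriage above 0.148 m and value of joint shaft between -0.13 and 0.13 rad and height (world z) of stray_cup below 0.006 m), for 0.2 s.
2. the ball-tipped toggle is held over to the lamp end, stylus down over the flat (value of joint carriage above 0.148 m and value of joint shaft between -0.13 and 0.13 rad and value of joint jog_toggle above 0.36 rad and distance between stylus_tip and flat_mid below 0.012 m), for 0.7 s.
At the end, for the whole second after the job is handed in: The carriage is home (joint over 0.148), the flat faces up within 0.13 rad, both toggles rest within 0.08 rad of upright, and the cup that blocked the track stands still and upright (within 0.1 rad) on the worktop itself (underside under 6 mm) (all of step 1 and value of joint jog_toggle between -0.08 and 0.08 rad and value of joint aux_toggle between -0.08 and 0.08 rad and angle between stray_cup's own z axis and vertical below 0.1 rad and linear speed of stray_cup below 0.02 m/s); the robot touches nothing.
It fails at once if the ball-tipped toggle is worked towards the lamp before flat is up and carriage home (value of joint jog_toggle above 0.2 rad and not (value of joint carriage above 0.148 m and value of joint shaft between -0.13 and 0.13 rad)).
It fails at once if the ball-tipped toggle is pushed the wrong way (value of joint jog_toggle below -0.25 rad).
It fails at once if the paddle toggle is moved (not (value of joint aux_toggle between -0.2 and 0.2 rad)).
It fails at once if a bystander is disturbed (moved over 25 mm or tipped over 0.3 rad) (distance of any of cup_a, cup_b, cup_d, v_block from where it was at the start of the episode above 0.025 m or angle between any of cup_a, cup_b, cup_d, v_block's own z axis and vertical above 0.3 rad).
It also fails if it takes over 72 s, if anything falls off the work surface, if the arm or the gripper's body presses on something with over 40 N, if the wrist force passes 120 N, or if a joint passes its speed limit or range.

ROBOT

A 6-joint arm with a two-finger parallel gripper is mounted at the origin on a cart in front of the work surface, level with it; the furniture and walls round the work are solid. World frame = base frame: x ahead of the robot, y to its left, z up, the work surface at z = 0. Lengths are in m, angles in rad, forces in N, time in s.
With the tool pointing down it reaches from about 0.35 to 0.975 m from the base axis. Payload 4.9 kg.
Tool frame: the origin (TCP) lies between the finger pads; the fingertips stand 19 mm ahead of it and the grasp point (between the pads) is the TCP; z points along the fingers, y is the direction in which the jaws open and shut (so a half turn about z gives the same grasp; the last joint's range is limited). The gripper opens to 85 mm and grips with 20 to 120 N. Pads are 22 mm wide; open, the fingers measure 114 mm over their backs; the gripper's body (76 mm by 85 mm) begins 54 mm behind the grasp point. The pads swing forward as they close: fully open they stand 13 mm farther back than shut.
Start: joints at [1.138, 0.053, 1.613, -0, 1.476, -0.119], TCP at [0.193, 0.594, 0.215] pointing down, gripper open.
Joint ranges: [-3.01, 3.01], [-1.01, 2.22], [0.06, 2.58], [-1.02, 4.17], [0.09, 2.62], [-3.14, 3.14]. Speed limits (rad/s): [2.57, 2.57, 3.14, 3.14, 3.14, 3.14].

INTERFACE

Orientations are given as a unit quaternion [w, x, y, z].
In Python, from plant import state, grab_frame, calibration, job_done gives the robot as it stands. The module is installed in compiled form; this text tells all that it offers.
- The arm moves only by the tool servo_tool, never from a script. Its argument "deltas" is a list that holds one entry, the list of rows, each a list of 5 numbers: the finger opening in mm, from 0 to 85.4, then the shift along the world's x, y, z in mm, then the turn about the world's z in units of 6 degrees (1.0 is 6 degrees). A call has 1 to 5 rows; each row is the pose to reach, as a shift and turn from the pose commanded when the call began; what a row does not reach only later rows make up. A row lasts 1/8 s, in which the tool goes at most 62.5 mm and 10.7 degrees, less where a joint would pass 70% of its speed; a pose out of reach is approached as far as the arm can. A call with a gripper value outside its range is refused whole. The fingers move at their own pace and stop on an object; the grip force is fixed at half the most. Time passes only in rows, so rows that repeat a pose let the fingers close. It gives the time, the measured TCP pose, the force and the opening at its end, in the units of the state.
- state(): the state, without advancing time (a new reading comes with each control period).
- grab_frame(name): name is "scene" or "top" or "wrist"; returns the picture (420x560x3 uint8, red, green, blue); there is no depth.
- calibration(name): a dict with "intrinsics" (3x3 intrinsics, pixels), "world_from_camera" (4x4, takes a point from camera to world coordinates). Camera axes: x right, y down, z forward; pixel columns grow to the right and rows downward; lengths in m; the calibration is good to about 2 mm. A picture is of the moment at which its call begins: read the wrist's pose just before it. calibration takes no time and is no camera call; for the wrist camera it gives the pose at the moment of the call.
- job_done(): hands the job in, once; it reports no verdict.
The state is a dict: "time": time; "joint_pos": joint angles; "joint_vel": joint speeds; "joint_efforts": joint torques, N m; "tool_pos": TCP position; "tool_rot": TCP orientation; "contact_force": force on the tool from outside, world axes, zero at the start; "ft_torque": the same for the moment, N m; "gripper_width": opening from 0.0 (shut) to 1.0 (fully open).
Only numpy, scipy, OpenCV 4.12 (cv2) and the standard library are available. Lean on these libraries where they do the work, as an engineer would, in place of code of your own. Each camera call takes 0.05 s, during which the arm holds its last target.

## Working session

There is one attempt and no reset: what is moved stays moved. The work goes in short steps, Python scripts to look and compute and a tool call to move; the robot and the scene stay as the last step left them, time stands still between calls to the robot, and variables do not carry over. Pictures are saved under pics/ and viewed, and the job is handed in when it is done.

Besides the shell and the picture viewer there is one more tool, called after ">>>" as name([rows], argument=value, ...), one row to a line, values as JSON. servo_tool: Moves the arm, as the interface text tells. Its arguments: {"type":"object","properties":{"deltas":{"type":"array","items":{"type":"array","items":{"type":"array","items":{"type":"number"}}}}},"required":["deltas"]}

```bash
mkdir -p pics; ls; python3 - <<'E'
from plant import state, grab_frame, calibration
import cv2
s=state();print({k:s[k] for k in('time','tool_pos','tool_rot','gripper_width','contact_force')})
for n in('scene','top','wrist'):
    c=calibration(n);print(n,c['intrinsics'],c['world_from_camera'])
    im=grab_frame(n);cv2.imwrite(f'pics/{n}0.png',im[:,:,::-1])
E
```

```text
pics
{'time': 0.0, 'tool_pos': array([0.1926587 , 0.59387075, 0.21366978]), 'tool_rot': array([-2.71441161e-04,  1.56257576e-01,  9.87715809e-01, -9.88003570e-04]), 'gripper_width': 1.0062783907383508, 'contact_force': array([ 0.45936625,  0.22945623, -0.08875067])}
scene [[497.759328     0.         286.94085254]
 [  0.         497.759328   207.29829619]
 [  0.           0.           1.        ]] [[ 0.75184528 -0.4658525   0.46659417 -0.08513239]
 [-0.65913755 -0.51353209  0.54938373 -0.46074101]
 [-0.01632071 -0.72060131 -0.69315755  0.95340507]
 [ 0.          0.          0.          1.        ]]
top [[454.24458921   0.         284.73414131]
 [  0.         454.24458921 213.01296625]
 [  0.           0.           1.        ]] [[-0.00296547 -0.98707484  0.16023256  0.38727224]
 [-0.99976585  0.00636106  0.0206829   0.20828375]
 [-0.02143482 -0.1601337  -0.98686258  1.00309485]
 [ 0.          0.          0.          1.        ]]
wrist [[327.66060407   0.         277.55408729]
 [  0.         327.66060407 207.02710893]
 [  0.           0.           1.        ]] [[ 0.30881641  0.90207789  0.3014762   0.11512631]
 [ 0.95111328 -0.29155875 -0.1018677   0.61973253]
 [-0.00399458  0.31819644 -0.94801639  0.37336143]
 [ 0.          0.          0.          1.        ]]
```

View pics/scene0.png

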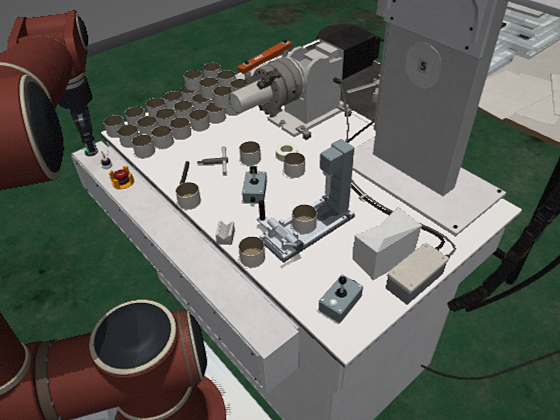

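View pics/top0.png

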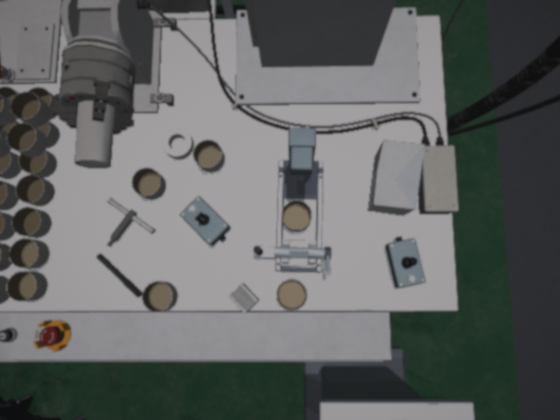

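View pics/wrist0.png

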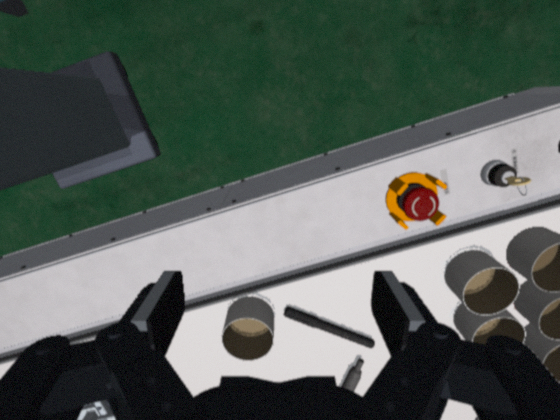

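The scene shows the fixture at about (305,230) with the stray cup on its deck, one control box at (255,185) and another at (341,298). In the top view the fixture is at (300,215), the boxes at (205,220) and (406,262), and the cups at (148,183), (208,155), (160,296) and (291,294). I'll enlarge crops to tell the details apart.

```bash
python3 - <<'E'
import cv2
t=cv2.imread('pics/top0.png');s=cv2.imread('pics/scene0.png')
cv2.imwrite('pics/c1.png',cv2.resize(t[120:310,235:435],None,fx=3.1,fy=3.1,interpolation=cv2.INTER_CUBIC))
cv2.imwrite('pics/c2.png',cv2.resize(s[130:330,200:400],None,fx=3,fy=3,interpolation=cv2.INTER_CUBIC))
cv2.imwrite('pics/c3.png',cv2.resize(t[180:260,160:250],None,fx=6,fy=6,interpolation=cv2.INTER_CUBIC))
E
```

```text
(no output)
```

View pics/c1.png

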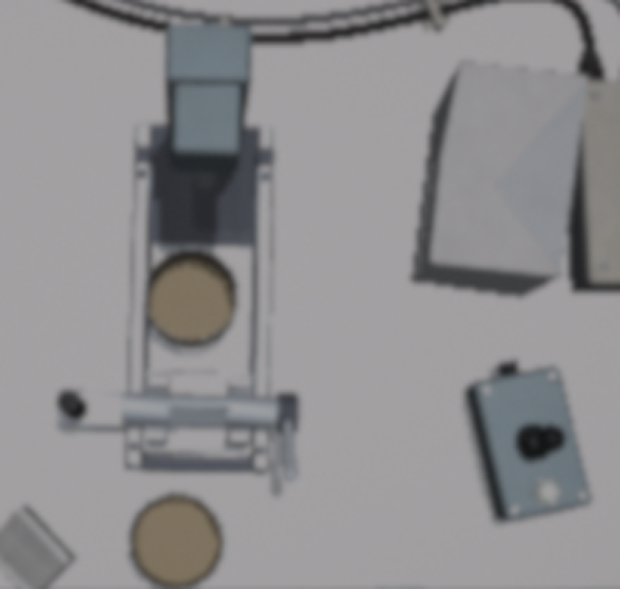

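View pics/c2.png

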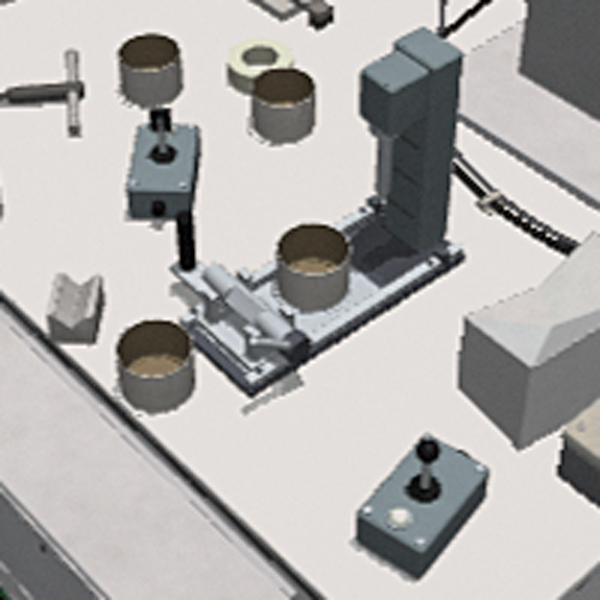

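View pics/c3.png

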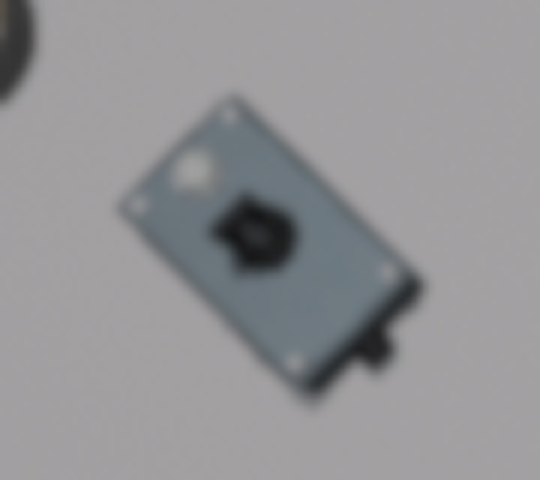

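In these crops, the jog box (ball tip) is the right-hand one, with its white lamp towards the robot and its gland away. The aux box (paddle) is on the left. The fixture's +x is close to world +x, the post is at crop (70,402) and the bar at about (280,460). Next I'll compute positions.

```bash
cat > h.py <<'E'
import numpy as np, cv2
from plant import calibration
def ray(n,u,v,c=None):
    c=c or calibration(n);K=np.array(c['intrinsics']);T=np.array(c['world_from_camera'])
    d=T[:3,:3]@np.linalg.solve(K,[u,v,1.]);return T[:3,3],d/np.linalg.norm(d)
def cast(n,u,v,z,c=None):
    o,d=ray(n,u,v,c);return o+d*(z-o[2])/d[2]
def tri(a,b):
    A=[];B=[]
    for o,d in(a,b):
        P=np.eye(3)-np.outer(d,d);A.append(P);B.append(P@o)
    p=np.linalg.solve(sum(A),sum(B))
    return p,[np.linalg.norm(P@(p-o))*1000 for P,(o,d) in zip(A,(a,b))]
def proj(n,p,c=None):
    c=c or calibration(n);K=np.array(c['intrinsics']);T=np.linalg.inv(np.array(c['world_from_camera']))
    q=K@(T[:3,:3]@np.asarray(p)+T[:3,3]);return q[:2]/q[2]
E
python3 - <<'E'
from h import *
np.set_printoptions(precision=4,suppress=True)
C1=lambda x,y:(235+x/3.1,120+y/3.1); C2=lambda x,y:(200+x/3,130+y/3)
f=[cast('top',*C1(*p),.02) for p in((134,127),(274,125),(126,470),(267,473))]
for p in f:print('corner',p)
print(np.linalg.norm(f[0]-f[2]),np.linalg.norm(f[1]-f[3]),np.linalg.norm(f[2]-f[3]))
fs=cast('scene',*C2(250,390),0);print('near-right bottom corner scene',fs, cast('scene',*C2(465,255),0.012))
print('post',tri(ray('top',*C1(70,402)),ray('scene',*C2(184,216))))
print('ball',tri(ray('top',*C1(530,442)),ray('scene',*C2(428,450))))
# cups: tan interior mask top view
im=cv2.imread('pics/top0.png');hsv=cv2.cvtColor(im,cv2.COLOR_BGR2HSV)
m=((hsv[:,:,0]<30)&(hsv[:,:,1]>45)&(hsv[:,:,2]>60)).astype(np.uint8)
n,l,st,ce=cv2.connectedComponentsWithStats(m)
for i in range(1,n):
    if st[i,4]>200: print('tan',ce[i],st[i],cast('top',*ce[i],.059),cast('top',*ce[i],.047))
E
```

```text
corner [0.6648 0.2431 0.02  ]
corner [0.6654 0.1423 0.02  ]
corner [0.4194 0.2488 0.02  ]
corner [0.417  0.1512 0.02  ]
0.2454703520620172 0.24855845350442693 0.09759777132487829
near-right bottom corner scene [0.4252 0.1586 0.    ] [0.6639 0.1406 0.012 ]
post (array([0.4612, 0.2824, 0.0893]), [np.float64(0.02747788829076752), np.float64(0.02747788829052088)])
ball (array([ 0.4387, -0.0198,  0.0775]), [np.float64(5.029980537858384), np.float64(5.029980537858228)])
tan [ 30.0825 108.9369] [ 22 100  17  18 206] [0.7778 0.7917 0.059 ] [0.7827 0.7991 0.047 ]
tan [ 27.0228 139.6119] [ 19 130  17  20 219] [0.7071 0.7922 0.059 ] [0.7112 0.7996 0.047 ]
tan [208.6214 155.7911] [197 145  24  22 383] [0.6667 0.392  0.059 ] [0.6703 0.3943 0.047 ]
tan [ 37.4853 162.3382] [ 30 153  16  19 204] [0.6555 0.7646 0.059 ] [0.6589 0.7717 0.047 ]
tan [148.4155 183.437 ] [138 172  22  23 373] [0.6066 0.52   0.059 ] [0.6094 0.524  0.047 ]
tan [ 35.0243 190.2065] [ 28 180  16  22 247] [0.5937 0.7647 0.059 ] [0.5963 0.7718 0.047 ]
tan [296.0722 216.0593] [283 204  27  26 540] [0.5339 0.2042 0.059 ] [0.5358 0.2042 0.047 ]
tan [ 31.4962 222.2045] [ 24 211  16  23 264] [0.5242 0.7663 0.059 ] [0.526  0.7734 0.047 ]
tan [ 28.8951 253.2273] [ 21 242  17  24 286] [0.4584 0.7661 0.059 ] [0.4593 0.7732 0.047 ]
tan [ 26.62   285.8767] [ 19 274  17  25 300] [0.3907 0.7649 0.059 ] [0.3907 0.772  0.047 ]
tan [291.406  294.3003] [278 281  28  28 596] [0.372  0.2149 0.059 ] [0.3718 0.215  0.047 ]
tan [159.6    296.0312] [149 283  23  27 480] [0.3692 0.4861 0.059 ] [0.369  0.4896 0.047 ]
tan [ 53.0721 334.9226] [ 33 320  38  32 749] [0.2917 0.7015 0.059 ] [0.2905 0.7077 0.047 ]
```

```bash
python3 - <<'E'
from h import *
np.set_printoptions(precision=4,suppress=True)
C1=lambda x,y:(235+x/3.1,120+y/3.1); C2=lambda x,y:(200+x/3,130+y/3)
print('ball',tri(ray('top',*C1(552,437)),ray('scene',*C2(428,448))))
print('lamp',tri(ray('top',*C1(547,491)),ray('scene',*C2(399,517))))
for p in((468,388),(557,367),(590,497),(500,520)):print('jogbox corner z.04',cast('top',*C1(*p),.04))
print('greybox near corners', cast('scene',*C2(522,445),0),cast('scene',*C2(460,395),0),cast('top',*C1(415,280),0))
print('jog gland',cast('top',*C1(508,368),.03))
t=cv2.imread('pics/top0.png');s=cv2.imread('pics/scene0.png')
a=cv2.resize(t[235:285,240:340],None,fx=7,fy=7,interpolation=cv2.INTER_CUBIC)
b=cv2.resize(s[190:275,240:315],None,fx=7,fy=7,interpolation=cv2.INTER_CUBIC)
cv2.imwrite('pics/d1.png',a);cv2.imwrite('pics/d2.png',b)
E
```

```text
ball (array([ 0.437 , -0.0276,  0.0904]), [np.float64(0.22190085675309118), np.float64(0.22190085675308263)])
lamp (array([ 0.4035, -0.0344,  0.0443]), [np.float64(0.162095819402271), np.float64(0.1620958194022954)])
jogbox corner z.04 [0.4734 0.0146 0.04  ]
jogbox corner z.04 [ 0.4875 -0.0464  0.04  ]
jogbox corner z.04 [ 0.3996 -0.0642  0.04  ]
jogbox corner z.04 [ 0.3845 -0.0033  0.04  ]
greybox near corners [ 0.5493 -0.0301 -0.    ] [0.5504 0.0386 0.    ] [0.555  0.0416 0.    ]
jog gland [ 0.488  -0.0154  0.03  ]
```

View pics/d1.png

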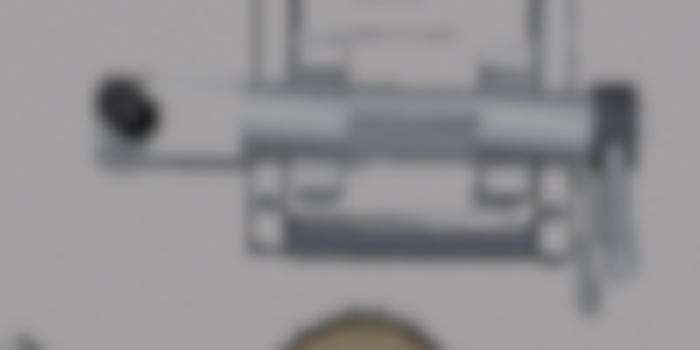

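View pics/d2.png

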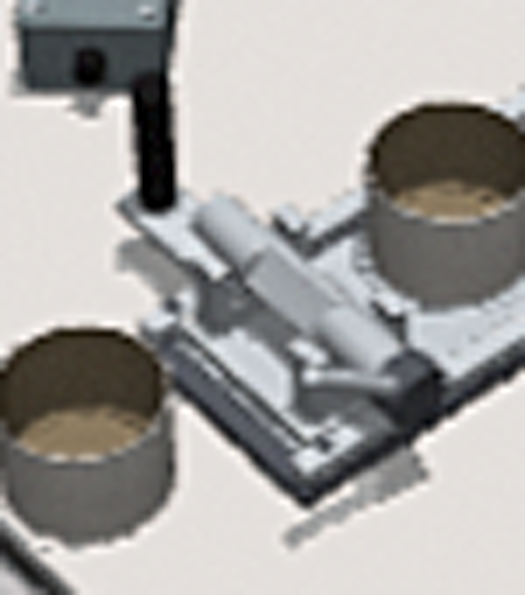

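```bash
python3 - <<'E'
from h import *
np.set_printoptions(precision=4,suppress=True)
D1=lambda x,y:(240+x/7,235+y/7); D2=lambda x,y:(240+x/7,190+y/7)
tip=tri(ray('top',*D1(622,272)),ray('scene',*D2(308,377)));print('bar tip',tip)
for z in(.046,.05,.059):print('collar',cast('top',*D1(615,120),z))
for y in(1,):print('shaft left end',cast('top',*D1(245,118),.05),'shaft right',cast('top',*D1(585,123),.05))
print('post top',cast('top',*D1(125,105),.088))
print('post scene',cast('scene',*D2(150,78),.088))
yaw=-0.03;R=np.array([[np.cos(yaw),-np.sin(yaw)],[np.sin(yaw),np.cos(yaw)]])
O=np.array([.5467,.1962])
for nm,p in(('post',(.4612,.2824)),('tip',tip[0][:2]),('cup',(.534,.204))):print(nm,R.T@(np.array(p)-O))
for nm,p in(('col',(.086,-.025,.22)),('col',(.122,.025,.22)),('arm',(.045,.02,.215)),('arm',(.045,-.02,.215)),('c',(-.13,-.05,0)),('c',(-.13,.05,.0))):
    w=np.r_[O+R@np.array(p[:2]),p[2]];a=proj('top',w);b=proj('scene',w);print(nm,w,'c1',(a-[235,120])*3.1,'c2',(b-[200,130])*3)
E
```

```text
bar tip (array([0.4127, 0.1395, 0.0852]), [np.float64(0.28165642435678145), np.float64(0.28165642435682153)])
collar [0.4588 0.138  0.046 ]
collar [0.4585 0.1382 0.05  ]
collar [0.4578 0.1389 0.059 ]
shaft left end [0.4596 0.2489 0.05  ] shaft right [0.4576 0.1472 0.05  ]
post top [0.4606 0.2819 0.088 ]
post scene [0.4642 0.2858 0.088 ]
post [-0.088   0.0836]
tip [-0.1322 -0.0607]
cup [-0.0129  0.0074]
col [0.6319 0.1686 0.22  ] c1 [250.8718  86.4008] c2 [431.9616  70.1594]
col [0.6694 0.2175 0.22  ] c1 [165.7162  24.9913] c2 [420.9028  24.4202]
arm [0.5923 0.2148 0.215 ] c1 [171.0739 156.1345] c2 [355.544   69.4839]
arm [0.5911 0.1749 0.215 ] c1 [240.6177 157.5855] c2 [389.661   93.1435]
c [0.4153 0.1501 0.    ] c1 [266.9852 476.3897] c2 [247.6304 402.1357]
c [0.4183 0.2501 0.    ] c1 [125.3633 472.6206] c2 [174.3377 333.4683]
```

>>> servo_tool([
  [[85,40,-46,0,0.6],[85,80,-92,0,1.2],[85,120,-138,0,1.8],[85,160,-184,0,2.4],[85,200,-230,0,2.7]],
])

```text
time: 0.78
tool_pos: [0.3937, 0.3628, 0.2147]
tool_rot: [0.0, 0.015, 1.0, -0.0]
contact_force: [1.3, 0.7, -0.2]
gripper_width: 0.997
```

>>> servo_tool([
  [[85,40,-46,0,0],[85,80,-92,0,0],[85,120,-138,0,0],[85,141,-160,0,0],[85,141,-160,0,0]],
])

```text
time: 1.4
tool_pos: [0.5348, 0.2028, 0.2143]
tool_rot: [-0.0, 0.017, 1.0, -0.0]
contact_force: [0.4, -0.4, -0.8]
gripper_width: 0.997
```

```bash
cat > snap.py <<'E'
import sys,cv2,json
from plant import grab_frame,state,calibration
import pickle
s=state();print(round(s['time'],2),s['tool_pos'].round(4),s['tool_rot'].round(4),s['contact_force'].round(1),round(s['gripper_width'],3))
tag=sys.argv[1]
for n in sys.argv[2:]:
    c=calibration(n);pickle.dump(c,open(f'pics/{tag}_{n}.pkl','wb'))
    cv2.imwrite(f'pics/{tag}_{n}.png',grab_frame(n)[:,:,::-1])
E
python3 snap.py e1 wrist scene
```

```text
1.4 [0.5348 0.2028 0.2143] [-5.000e-04  1.730e-02  9.999e-01 -1.000e-04] [ 0.4 -0.4 -0.8] 0.997
```

View pics/e1_wrist.png

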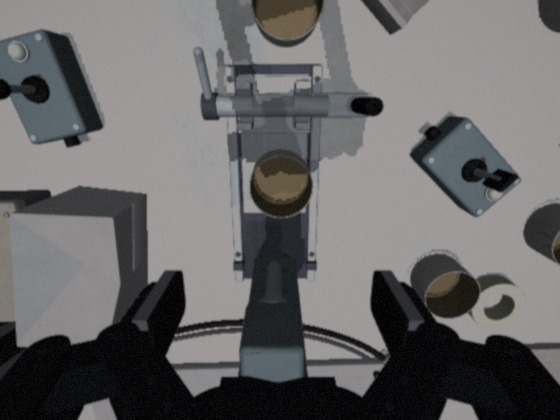

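View pics/e1_scene.png

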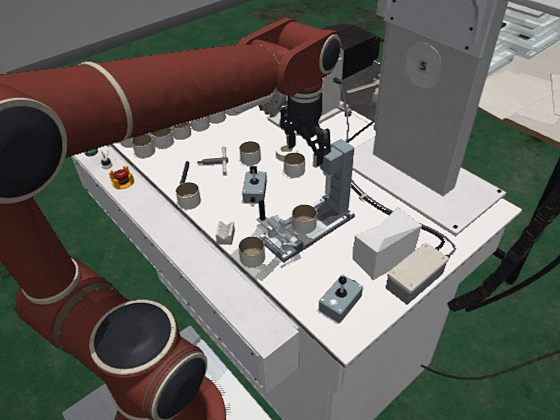

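```bash
python3 - <<'E'
from h import *
import pickle
np.set_printoptions(precision=4,suppress=True)
c=pickle.load(open('pics/e1_wrist.pkl','rb'));im=cv2.imread('pics/e1_wrist.png')
cv2.imwrite('pics/f1.png',cv2.resize(im[40:240,170:400],None,fx=3,fy=3,interpolation=cv2.INTER_CUBIC))
t=np.linspace(0,2*np.pi,60)
for ctr in((.534,.204),):
    for z in(.059,.012):
        P=np.array([proj('wrist',(ctr[0]+.032*np.cos(a),ctr[1]+.032*np.sin(a),z),c) for a in t])
        cv2.polylines(im,[np.int32(P.round())],True,(0,0,255),1)
print(cast('wrist',281,180,.059,c))
cv2.imwrite('pics/f2.png',cv2.resize(im[40:240,170:400],None,fx=3,fy=3,interpolation=cv2.INTER_CUBIC))
E
```

```text
[0.5305 0.2059 0.059 ]
```

View pics/f2.png

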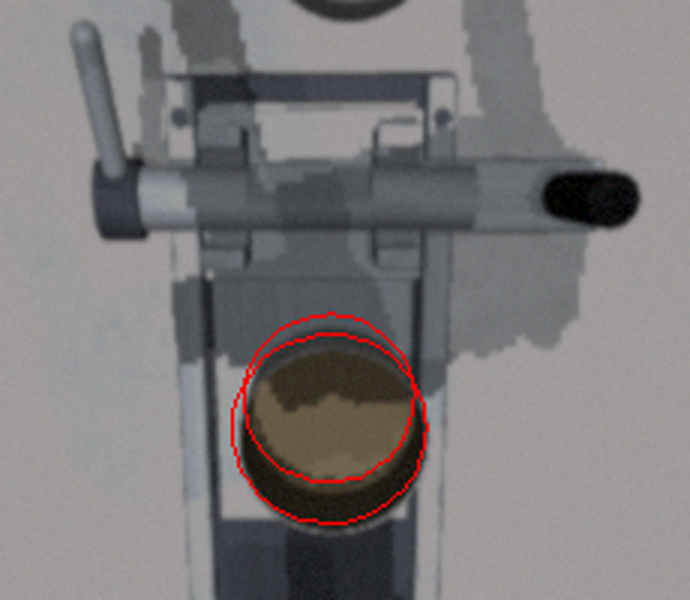

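The drawn rim circle is about 3 px above the real one, so the cup is near (0.536, 0.203), which agrees to 2 mm. I'll descend and grip.

>>> servo_tool([
  [[85,1,0,-50,0],[85,1,0,-100,0],[85,1,0,-140,0],[85,1,0,-168,0],[85,1,0,-170,0]],
])

```text
time: 2.12
tool_pos: [0.5318, 0.2052, 0.0422]
tool_rot: [-0.003, 0.014, 1.0, -0.001]
contact_force: [-0.7, 0.3, -0.0]
gripper_width: 0.995
```

>>> servo_tool([
  [[60,0,0,0,0],[50,0,0,0,0],[50,0,0,0,0],[50,0,0,0,0],[50,0,0,0,0]],
])

```text
time: 2.75
tool_pos: [0.535, 0.2044, 0.0451]
tool_rot: [0.0, 0.016, 1.0, 0.0]
contact_force: [-0.5, -0.0, -0.6]
gripper_width: 0.583
```

```bash
python3 snap.py e2 wrist scene; python3 -c "
import cv2
s=cv2.imread('pics/e2_scene.png');cv2.imwrite('pics/e2s.png',cv2.resize(s[120:320,200:400],None,fx=3,fy=3))"
```

```text
2.75 [0.535  0.2044 0.0451] [2.000e-04 1.560e-02 9.999e-01 0.000e+00] [-0.5 -0.  -0.6] 0.583
```

View pics/e2_wrist.png

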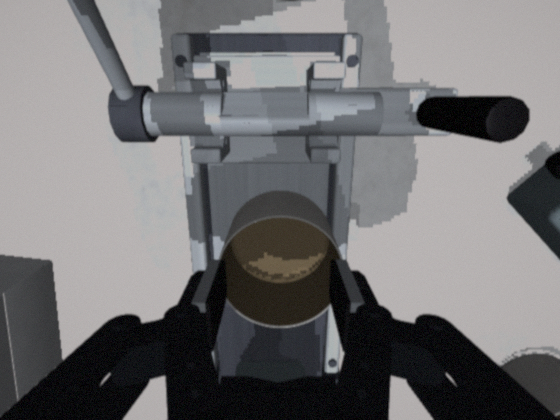

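View pics/e2s.png

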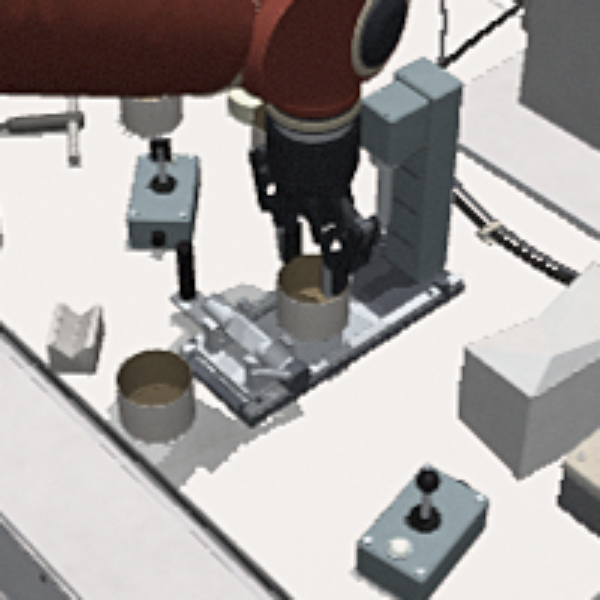

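```bash
python3 - <<'E'
from h import *
import pickle
np.set_printoptions(precision=1,suppress=True)
cs=pickle.load(open('pics/e2_scene.pkl','rb'));cw=pickle.load(open('pics/e2_wrist.pkl','rb'))
s=cv2.imread('pics/e2_scene.png');w=cv2.imread('pics/e2_wrist.png')
s=cv2.resize(s[170:250,260:350],None,fx=7,fy=7,interpolation=cv2.INTER_CUBIC)
w=cv2.resize(w[170:380,160:400],None,fx=3,fy=3,interpolation=cv2.INTER_CUBIC)
def ds(p,col): q=(proj('scene',p,cs)-[260,170])*7;cv2.circle(s,tuple(int(v) for v in q),3,col,-1)
def dw(p,col): q=(proj('wrist',p,cw)-[160,170])*3;cv2.circle(w,tuple(int(v) for v in q),3,col,-1)
for y in(.2044-.025,.2044+.025):
  for z in(.026,.045):
    ds((.535,y,z),(0,0,255));dw((.535,y,z),(0,0,255))
for a in np.linspace(0,6.28,40):
    p=(.536+.032*np.cos(a),.203+.032*np.sin(a),.059);ds(p,(0,255,0));dw(p,(0,255,0))
cv2.imwrite('pics/g1.png',s);cv2.imwrite('pics/g2.png',w)
E
```

```text
(no output)
```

View pics/g1.png

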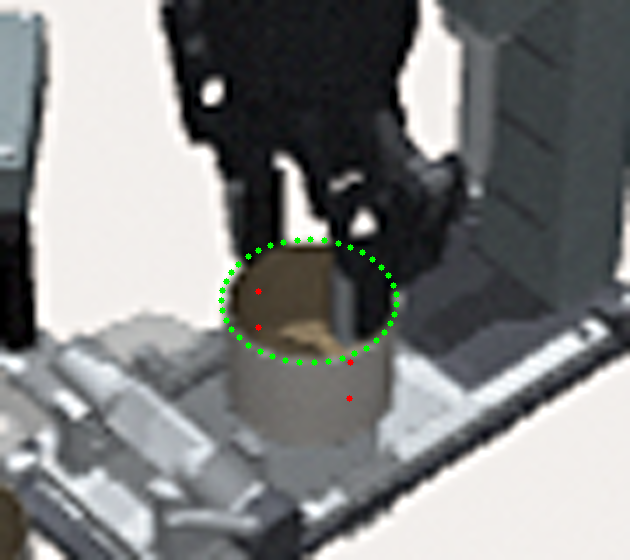

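View pics/g2.png

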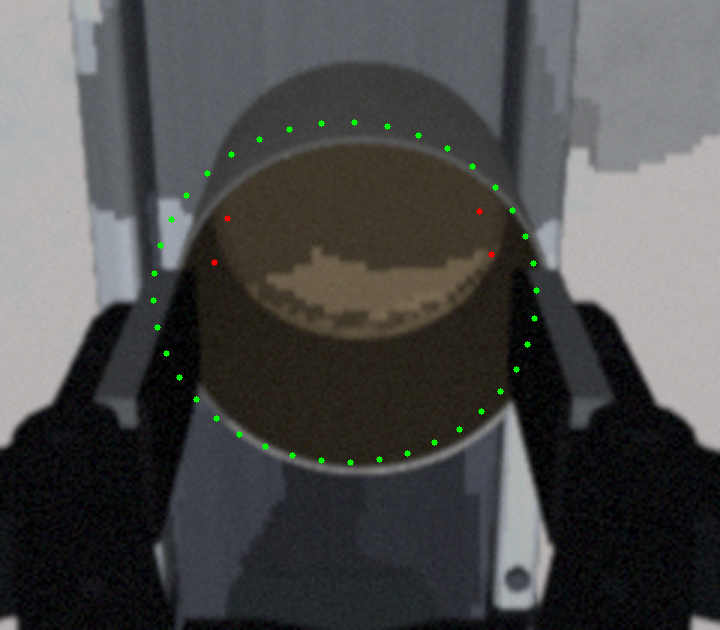

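```bash
python3 - <<'E'
from h import *
import pickle
np.set_printoptions(precision=4,suppress=True)
cs=pickle.load(open('pics/e2_scene.pkl','rb'));cw=pickle.load(open('pics/e2_wrist.pkl','rb'))
print(cw['world_from_camera'])
print(tri(ray('scene',309.3,218.6,cs),ray('wrist',223.3,258.3,cw)))
print(tri(ray('scene',260+262/7,170+255/7,cs),ray('wrist',160+530/3,170+265/3,cw)))
E
```

```text
[[ 0.0313  0.9476  0.318   0.4534]
 [ 0.9995 -0.0291 -0.0117  0.2072]
 [-0.0019  0.3182 -0.948   0.2047]
 [ 0.      0.      0.      1.    ]]
(array([0.5288, 0.1777, 0.0607]), [np.float64(1.3783738835979458), np.float64(1.37837388359784)])
(array([0.5354, 0.2333, 0.0573]), [np.float64(4.272394445118733), np.float64(4.272394445118821)])
```

The fingertips sit at z≈0.058, around 13 mm above the TCP. They closed just above the rim without touching it, so the tip offset in the text doesn't match. I'll open, go lower in small steps and check the real offset.

>>> servo_tool([
  [[85,0,0,0,0],[85,2,-1,0,0],[85,2,-1,-6,0],[85,2,-1,-12,0],[85,2,-1,-12,0]],
])

```text
time: 3.48
tool_pos: [0.5361, 0.2033, 0.0317]
tool_rot: [-0.001, 0.016, 1.0, -0.0]
contact_force: [0.3, -0.4, -0.3]
gripper_width: 0.999
```

```bash
python3 snap.py e3 wrist scene;  python3 -c "
import cv2
s=cv2.imread('pics/e3_scene.png');cv2.imwrite('pics/e3s.png',cv2.resize(s[160:260,250:370],None,fx=6,fy=6,interpolation=2))"
```

```text
3.48 [0.5361 0.2033 0.0317] [-1.000e-03  1.550e-02  9.999e-01 -3.000e-04] [ 0.3 -0.4 -0.3] 0.999
```

View pics/e3s.png

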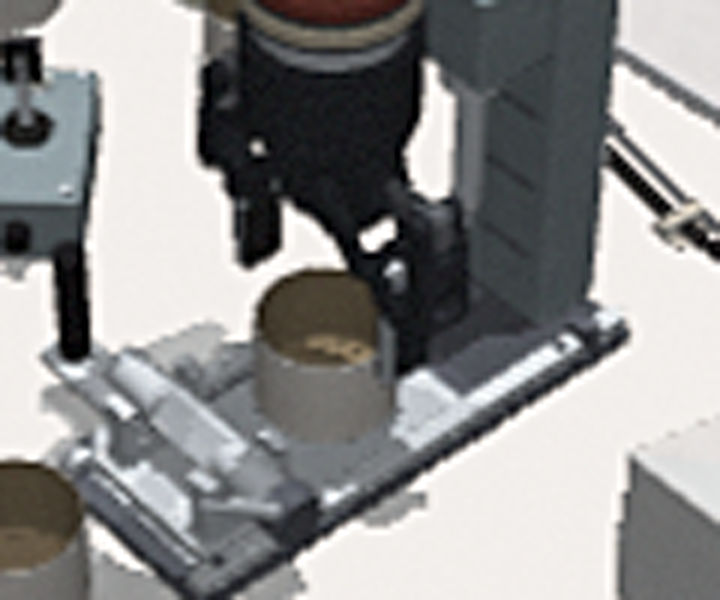

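View pics/e3_wrist.png

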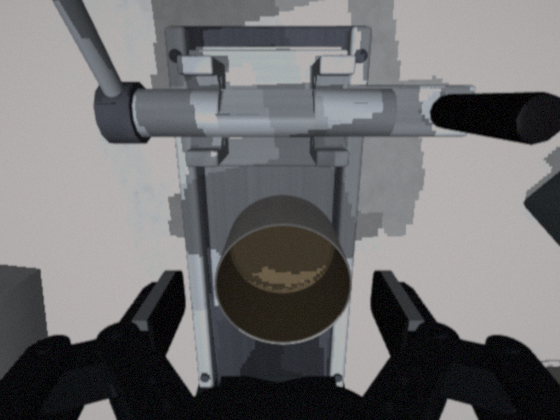

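```bash
python3 - <<'E'
from h import *
import pickle
np.set_printoptions(precision=4,suppress=True)
cs=pickle.load(open('pics/e3_scene.pkl','rb'));cw=pickle.load(open('pics/e3_wrist.pkl','rb'))
print('far',tri(ray('scene',250+258/6,160+264/6,cs),ray('wrist',386,272,cw)))
print('near',tri(ray('scene',250+400/6,160+368/6,cs),ray('wrist',170,272,cw)))
E
```

```text
far (array([0.5429, 0.2575, 0.0452]), [np.float64(2.997844118872917), np.float64(2.9978441188729072)])
near (array([0.5303, 0.1551, 0.0641]), [np.float64(4.013661030311033), np.float64(4.013661030311007)])
```

>>> servo_tool([
  [[85,0,0,-6,0],[85,0,0,-12,0],[85,0,0,-12,0]],
])

```text
time: 3.95
tool_pos: [0.5362, 0.2033, 0.02]
tool_rot: [-0.001, 0.016, 1.0, -0.0]
contact_force: [0.2, 0.4, 0.7]
gripper_width: 0.996
```

>>> servo_tool([
  [[60,0,0,0,0],[50,0,0,0,0],[50,0,0,0,0],[50,0,0,0,0],[50,0,0,0,0]],
])

```text
time: 4.58
tool_pos: [0.5376, 0.2036, 0.0217]
tool_rot: [0.001, 0.016, 1.0, 0.0]
contact_force: [0.2, 0.7, 6.1]
gripper_width: 0.721
```

```bash
python3 snap.py e4 wrist scene;  python3 -c "
import cv2
s=cv2.imread('pics/e4_scene.png');cv2.imwrite('pics/e4s.png',cv2.resize(s[160:260,250:370],None,fx=6,fy=6,interpolation=2))"
```

```text
4.58 [0.5376 0.2036 0.0217] [7.000e-04 1.550e-02 9.999e-01 2.000e-04] [0.2 0.7 6.1] 0.721
```

View pics/e4s.png

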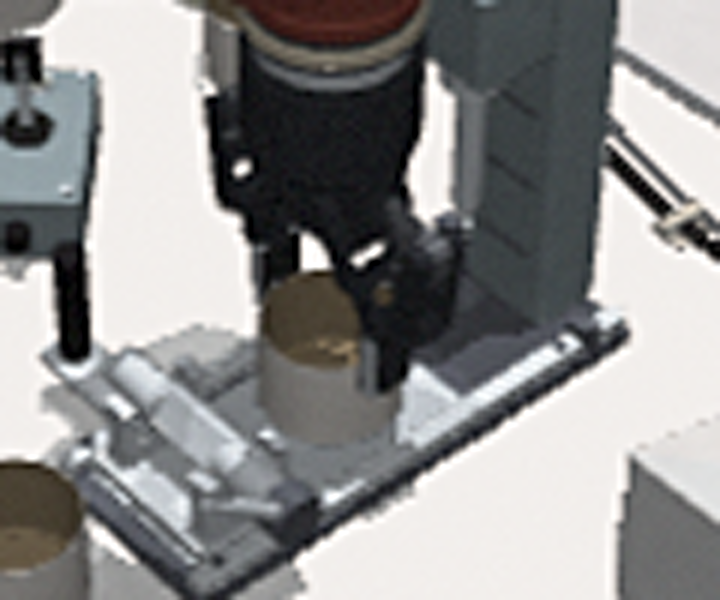

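The cup is held, stopped at 61.6 mm. The low tips agree with the measured offset. I'll lift 12 mm, then higher, and check.

>>> servo_tool([
  [[50,0,0,10,0],[50,0,0,30,0],[50,0,0,55,0],[50,0,0,70,0],[50,0,0,70,0]],
])

```text
time: 5.3
tool_pos: [0.5381, 0.2038, 0.093]
tool_rot: [0.002, 0.016, 1.0, 0.0]
contact_force: [0.4, 0.3, -1.4]
gripper_width: 0.72
```

```bash
python3 snap.py e5 scene;  python3 -c "
import cv2
s=cv2.imread('pics/e5_scene.png');cv2.imwrite('pics/e5s.png',cv2.resize(s[130:330,200:400],None,fx=3,fy=3,interpolation=2))"
```

```text
5.3 [0.5381 0.2038 0.093 ] [1.800e-03 1.550e-02 9.999e-01 4.000e-04] [ 0.4  0.3 -1.4] 0.72
```

View pics/e5s.png

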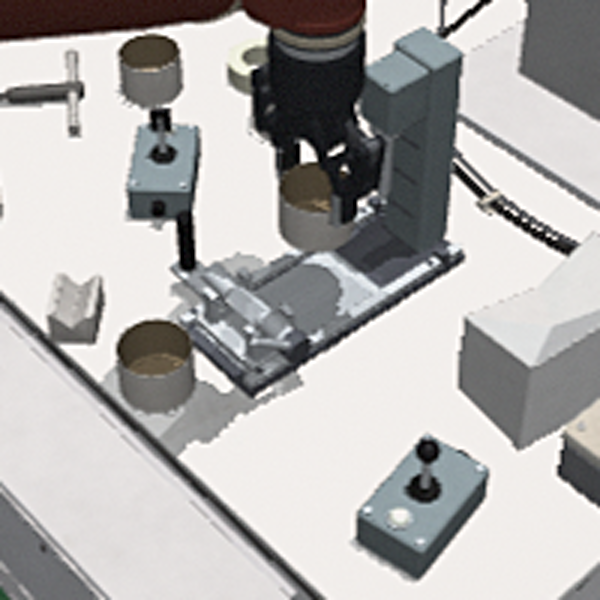

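The cup is up and clear of the deck. I'll carry it to (0.516, 0.081) and lower it to the worktop.

>>> servo_tool([
  [[50,-8,-45,0,0],[50,-18,-95,0,0],[50,-22,-123,0,0],[50,-22,-123,-10,0],[50,-22,-123,-25,0]],
])

```text
time: 5.98
tool_pos: [0.5147, 0.0809, 0.0647]
tool_rot: [-0.0, 0.016, 1.0, 0.0]
contact_force: [-0.1, 0.5, -1.3]
gripper_width: 0.719
```

>>> servo_tool([
  [[50,0,0,-25,0],[50,0,0,-45,0],[50,0,0,-52,0],[50,0,0,-56,0],[50,0,0,-56,0]],
])

```text
time: 6.6
tool_pos: [0.5155, 0.081, 0.0104]
tool_rot: [0.0, 0.015, 1.0, 0.0]
contact_force: [-0.5, -0.4, 0.0]
gripper_width: 0.72
```

>>> servo_tool([
  [[66,0,0,0,0],[72,0,0,0,0],[76,0,0,0,0],[76,0,0,0,0]],
])

```text
time: 7.1
tool_pos: [0.515, 0.0804, 0.01]
tool_rot: [0.0, 0.016, 1.0, 0.0]
contact_force: [0.6, -0.0, -0.8]
gripper_width: 0.89
```

>>> servo_tool([
  [[76,0,0,20,0],[76,0,0,50,0],[76,0,0,90,0],[76,0,0,130,0],[76,0,0,150,0]],
])

```text
time: 7.72
tool_pos: [0.5161, 0.0805, 0.1626]
tool_rot: [0.002, 0.016, 1.0, 0.0]
contact_force: [-0.4, 0.6, -0.1]
gripper_width: 0.891
```

```bash
python3 snap.py e6 scene wrist;  python3 -c "
import cv2
s=cv2.imread('pics/e6_scene.png');cv2.imwrite('pics/e6s.png',cv2.resize(s[130:330,200:400],None,fx=3,fy=3,interpolation=2))"
```

```text
7.72 [0.5161 0.0805 0.1626] [2.000e-03 1.550e-02 9.999e-01 1.000e-04] [-0.4  0.6 -0.1] 0.891
```

View pics/e6s.png

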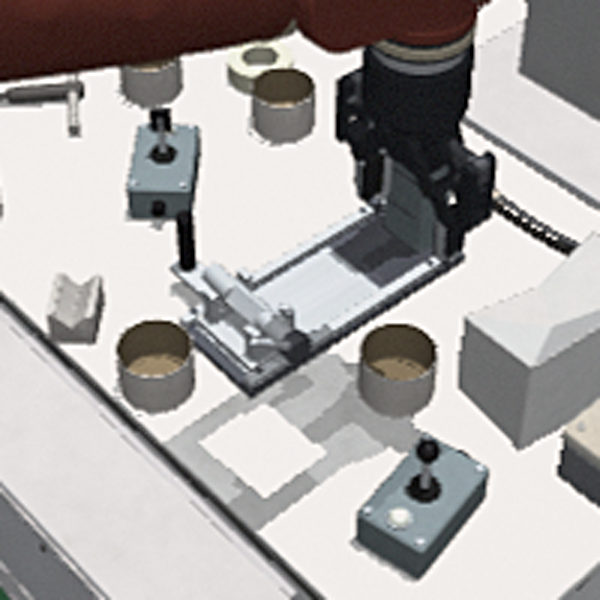

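View pics/e6_wrist.png

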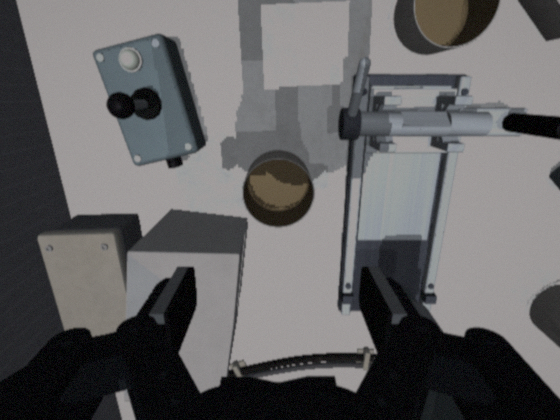

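The stray cup now stands upright at (0.515, 0.08), clear of the fixture, jog box and grey box. Next I'll put the closed fingers behind (−x of) the leaning bar and check the tip offset when shut.

>>> servo_tool([
  [[0,-50,20,0,0],[0,-100,40,0,0],[0,-141,58,0,0],[0,-141,58,-30,0],[0,-141,58,-60,0]],
])

```text
time: 8.45
tool_pos: [0.3726, 0.1386, 0.0975]
tool_rot: [-0.001, 0.015, 1.0, -0.0]
contact_force: [-0.3, -0.1, 0.2]
gripper_width: -0.001
```

>>> servo_tool([
  [[0,0,0,0,0],[0,0,0,0,0]],
])

```text
time: 8.7
tool_pos: [0.3739, 0.1384, 0.0998]
tool_rot: [-0.0, 0.016, 1.0, -0.0]
contact_force: [-0.0, 0.1, 0.5]
gripper_width: 0.004
```

```bash
python3 snap.py e7 scene wrist top;  python3 -c "
import cv2
s=cv2.imread('pics/e7_scene.png');cv2.imwrite('pics/e7s.png',cv2.resize(s[150:270,220:340],None,fx=5,fy=5,interpolation=2))
s=cv2.imread('pics/e7_top.png');cv2.imwrite('pics/e7t.png',cv2.resize(s[190:310,240:360],None,fx=5,fy=5,interpolation=2))"
```

```text
8.7 [0.3739 0.1384 0.0998] [-4.000e-04  1.560e-02  9.999e-01 -1.000e-04] [-0.   0.1  0.5] 0.004
```

View pics/e7s.png

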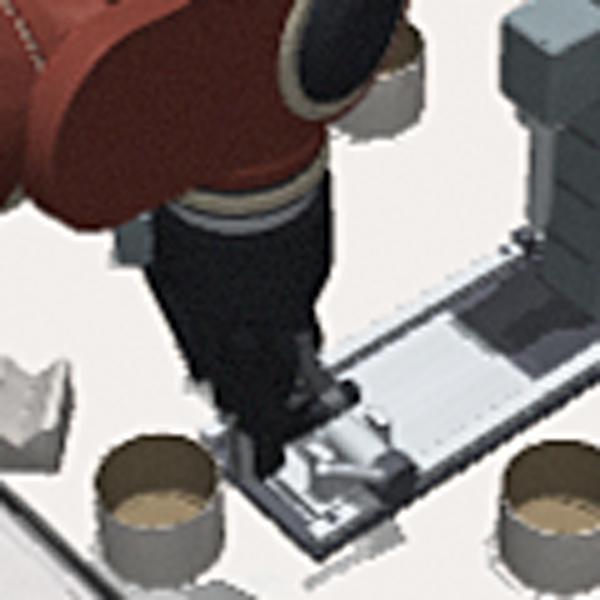

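View pics/e7_wrist.png

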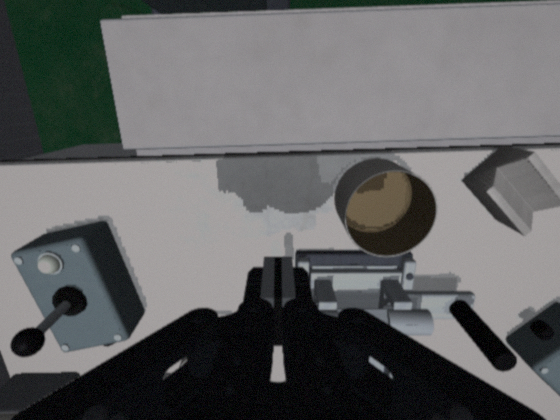

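View pics/e7t.png

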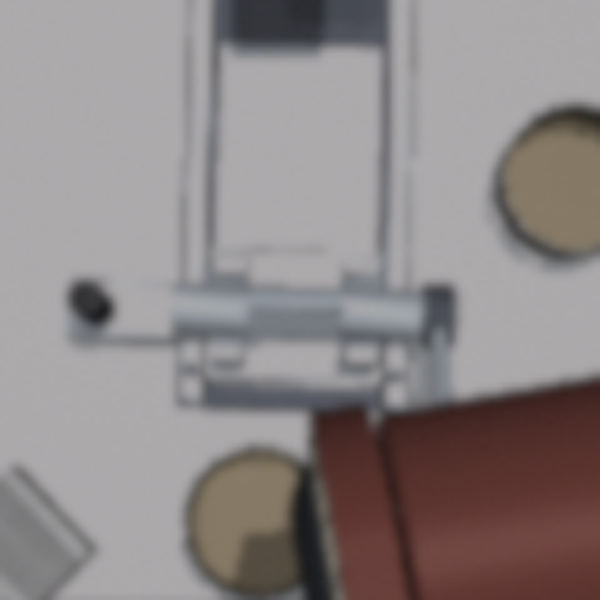

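```bash
python3 - <<'E'
from h import *
import pickle
np.set_printoptions(precision=4,suppress=True)
cs=pickle.load(open('pics/e7_scene.pkl','rb'));cw=pickle.load(open('pics/e7_wrist.pkl','rb'))
print(cw['world_from_camera'][:3,3])
for s in((265,480),(250,470)):
  for r in(258,270):print(s,r,tri(ray('scene',220+s[0]/5,150+s[1]/5,cs),ray('wrist',278,r,cw)))
s=cv2.imread('pics/e7_scene.png')
o=(200,170);S=cv2.resize(s[170:270,200:320],None,fx=6,fy=6,interpolation=2)
for z,col in((.0998,(0,0,255)),(.081,(0,255,0)),(.107,(255,0,0))):
  for x in(.363,.374,.385):
    q=(proj('scene',(x,.1384,z),cs)-o)*6;cv2.circle(S,tuple(int(v) for v in q),3,col,-1)
cv2.imwrite('pics/g3.png',S)
E
```

```text
[0.2927 0.1412 0.2601]
(265, 480) 258 (array([0.3772, 0.1385, 0.1025]), [np.float64(2.4730868387981904), np.float64(2.473086838798093)])
(265, 480) 270 (array([0.38  , 0.1384, 0.104 ]), [np.float64(0.7064944391706734), np.float64(0.706494439170722)])
(250, 470) 258 (array([0.3698, 0.1388, 0.1154]), [np.float64(1.805407374339377), np.float64(1.8054073743394334)])
(250, 470) 270 (array([0.3723, 0.1386, 0.1169]), [np.float64(1.1085403604328556), np.float64(1.1085403604327568)])
```

View pics/g3.png

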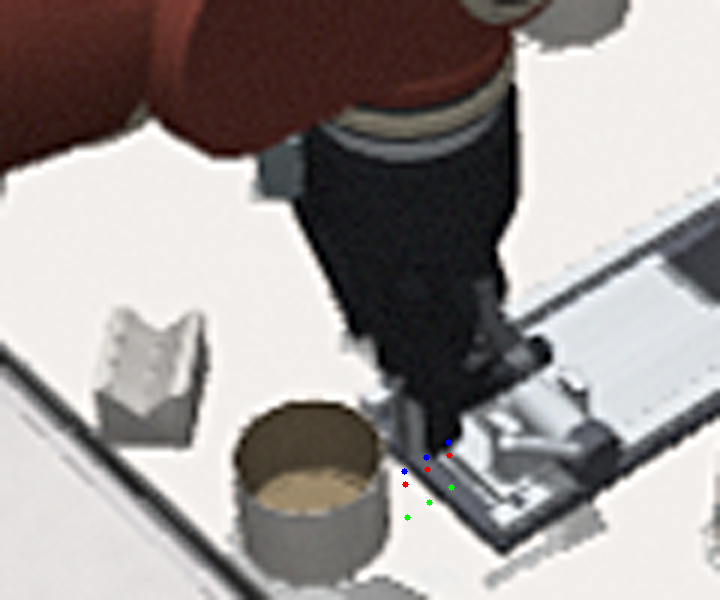

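The measured tip height when shut is TCP + 8 mm. I'll lower until the tips are at z≈0.068, above the collar, and push the bar slowly in +x.

>>> servo_tool([
  [[0,0,0,-20,0],[0,0,0,-39,0],[0,8,0,-39,0],[0,18,0,-39,0],[0,26,0,-39,0]],
])

```text
time: 9.48
tool_pos: [0.4017, 0.1386, 0.0623]
tool_rot: [0.001, 0.016, 1.0, 0.0]
contact_force: [-6.3, -0.0, 4.6]
gripper_width: 0.001
```

>>> servo_tool([
  [[0,7,0,0,0],[0,14,0,0,0],[0,21,0,0,0],[0,28,0,0,0],[0,34,0,0,0]],
])

```text
time: 10.1
tool_pos: [0.4343, 0.1383, 0.0609]
tool_rot: [-0.0, 0.015, 1.0, -0.0]
contact_force: [-3.9, 0.7, 3.2]
gripper_width: -0.003
```

```bash
python3 snap.py e8 scene wrist top;  python3 -c "
import cv2
s=cv2.imread('pics/e8_scene.png');cv2.imwrite('pics/e8s.png',cv2.resize(s[170:270,240:340],None,fx=6,fy=6,interpolation=2))
s=cv2.imread('pics/e8_top.png');cv2.imwrite('pics/e8t.png',cv2.resize(s[190:310,240:360],None,fx=5,fy=5,interpolation=2))"
```

```text
10.1 [0.4343 0.1383 0.0609] [-0.000e+00  1.550e-02  9.999e-01 -2.000e-04] [-3.9  0.7  3.2] -0.003
```

View pics/e8s.png

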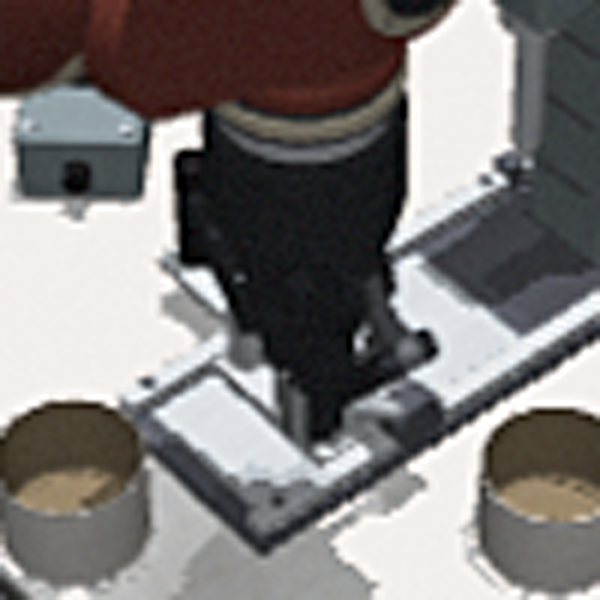

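View pics/e8t.png

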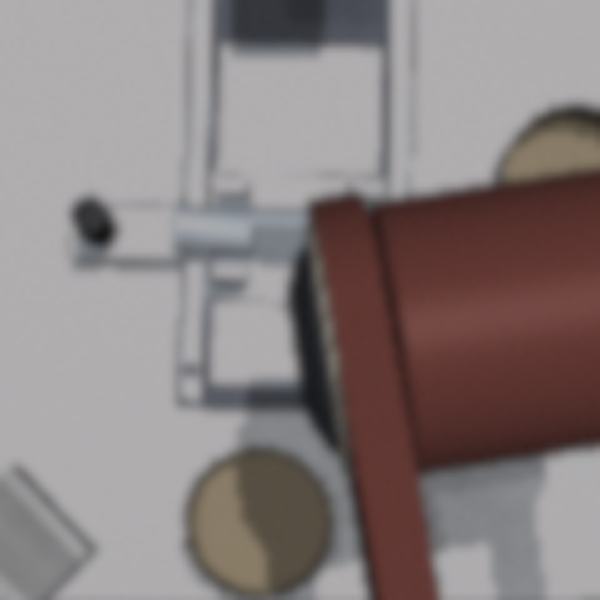

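The carriage slid about 35 mm and the bar hardly turned, because the vertical face jams on the bar end by friction. I'll follow the bar's arc instead, raising the tool as it pushes.

>>> servo_tool([
  [[0,3,5,0,0],[0,3,5,0,0]],
])

```text
time: 10.5
tool_pos: [0.4371, 0.1438, 0.0607]
tool_rot: [0.0, 0.015, 1.0, 0.0]
contact_force: [-1.0, 0.9, -0.9]
gripper_width: 0.0
```

>>> servo_tool([
  [[0,1,0,4,0],[0,5,0,9,0],[0,11,0,14,0],[0,18,0,18,0],[0,25,0,21,0]],
])

```text
time: 11.12
tool_pos: [0.4628, 0.1432, 0.0826]
tool_rot: [0.0, 0.016, 1.0, -0.0]
contact_force: [-1.2, -1.8, 2.0]
gripper_width: -0.001
```

```bash
python3 snap.py e9 scene wrist top;  python3 -c "
import cv2
s=cv2.imread('pics/e9_scene.png');cv2.imwrite('pics/e9s.png',cv2.resize(s[170:270,240:340],None,fx=6,fy=6,interpolation=2))
s=cv2.imread('pics/e9_top.png');cv2.imwrite('pics/e9t.png',cv2.resize(s[190:310,240:360],None,fx=5,fy=5,interpolation=2))"
```

```text
11.12 [0.4628 0.1432 0.0826] [ 4.000e-04  1.560e-02  9.999e-01 -3.000e-04] [-1.2 -1.8  2. ] -0.001
```

View pics/e9s.png

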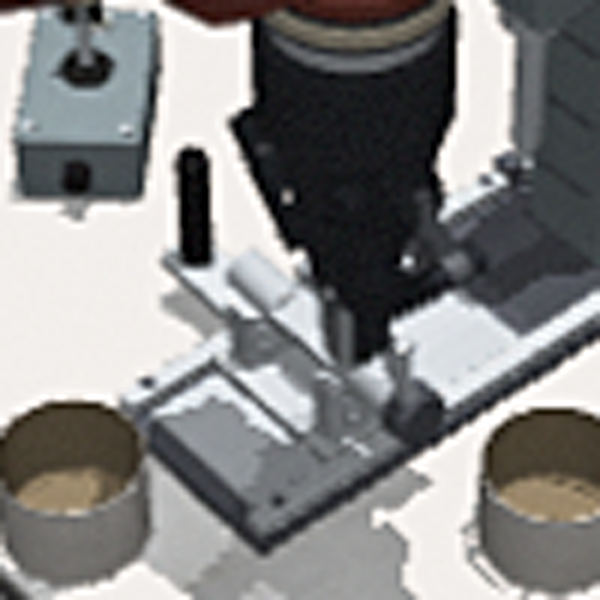

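View pics/e9_wrist.png

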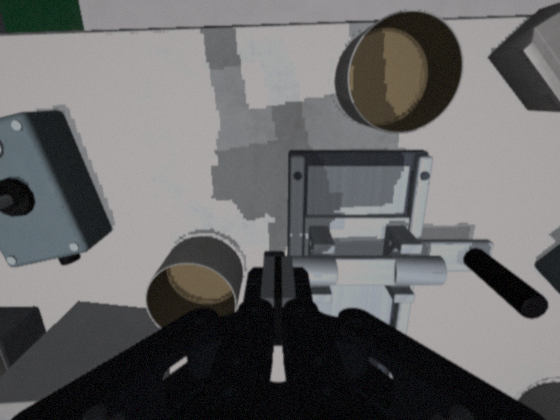

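```bash
cat > bar.py <<'E'
from h import *
import pickle,sys
np.set_printoptions(precision=4,suppress=True)
yaw=-0.03;R=np.array([[np.cos(yaw),-np.sin(yaw)],[np.sin(yaw),np.cos(yaw)]]);O=np.array([.5467,.1962])
def fx(p): return np.r_[O+R@np.array(p[:2]),p[2]]
def overlay(tag,j,box,f,out,angs=(-.6,-.3,0,.3)):
    cs=pickle.load(open(f'pics/{tag}_scene.pkl','rb'));s=cv2.imread(f'pics/{tag}_scene.png')
    x0,x1,y0,y1=box;S=cv2.resize(s[y0:y1,x0:x1],None,fx=f,fy=f,interpolation=2)
    pt=lambda p:tuple(int(v) for v in (proj('scene',fx(p),cs)-[x0,y0])*f)
    xc=-.095+j
    for a,c in zip(angs,((255,0,0),(0,255,255),(0,255,0),(0,0,255))):
        cv2.line(S,pt((xc,-.06,.046)),pt((xc+.06*np.sin(a),-.06,.046+.06*np.cos(a))),c,1)
    cv2.circle(S,pt((xc,.085,.088)),4,(0,0,255),1)
    cv2.imwrite(out,S)
def carr(tag,u,v):
    cs=pickle.load(open(f'pics/{tag}_scene.pkl','rb'))
    p=cast('scene',u,v,.088,cs);l=R.T@(p[:2]-O);print('post',p,'fixture',l,'joint',l[0]+.095);return l[0]+.095
E
python3 - <<'E'
from bar import *
j=carr('e9',240+193/6,170+150/6)
overlay('e9',j,(260,330,180,260),8,'pics/g4.png')
E
```

```text
post [0.4993 0.2851 0.088 ] fixture [-0.05    0.0874] joint 0.04499331328317785
```

View pics/g4.png

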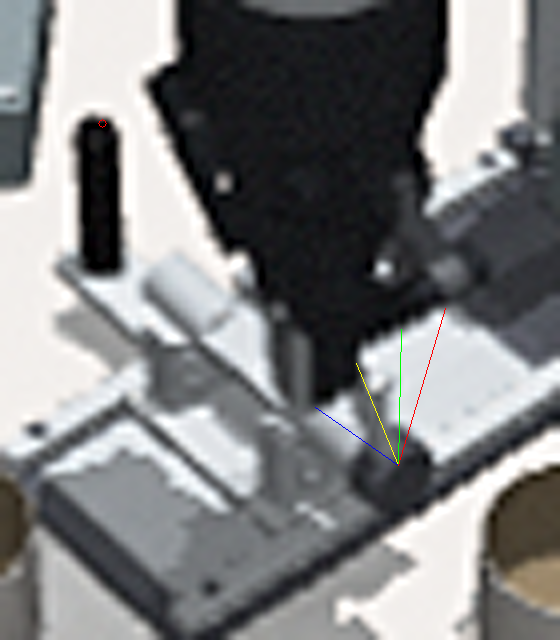

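The bar is now at about −0.25 rad in the overlay, just to the robot side of the upright line. I'll push 13 mm more and then back off.

>>> servo_tool([
  [[0,4,0,1,0],[0,8,0,2,0],[0,11,0,2,0],[0,13,0,2,0],[0,13,0,2,0]],
])

```text
time: 11.9
tool_pos: [0.4753, 0.1435, 0.0841]
tool_rot: [0.0, 0.016, 1.0, 0.0]
contact_force: [0.0, 0.5, 0.7]
gripper_width: 0.003
```

>>> servo_tool([
  [[0,-20,0,0,0],[0,-40,0,20,0],[0,-60,20,60,0],[0,-80,40,70,0],[0,-80,80,70,0]],
])

```text
time: 12.52
tool_pos: [0.395, 0.2241, 0.1553]
tool_rot: [0.002, 0.016, 1.0, 0.001]
contact_force: [0.7, -1.1, 0.3]
gripper_width: -0.0
```

```bash
python3 snap.py e10 scene wrist top;  python3 - <<'E'
import cv2
from bar import *
s=cv2.imread('pics/e10_top.png');cv2.imwrite('pics/e10t.png',cv2.resize(s[190:310,240:360],None,fx=5,fy=5,interpolation=2))
overlay('e10',.0415,(260,330,180,260),8,'pics/g5.png',(-.3,-.13,0,.13))
E
```

```text
12.53 [0.395  0.2241 0.1553] [1.900e-03 1.620e-02 9.999e-01 8.000e-04] [ 0.7 -1.1  0.3] -0.0
```

View pics/g5.png

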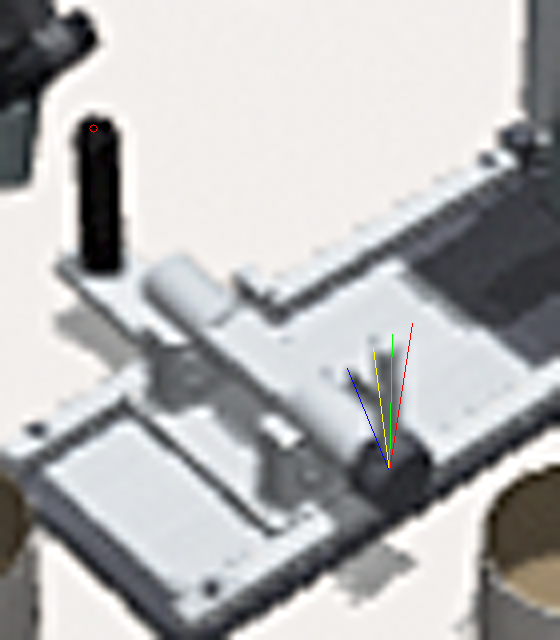

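View pics/e10t.png

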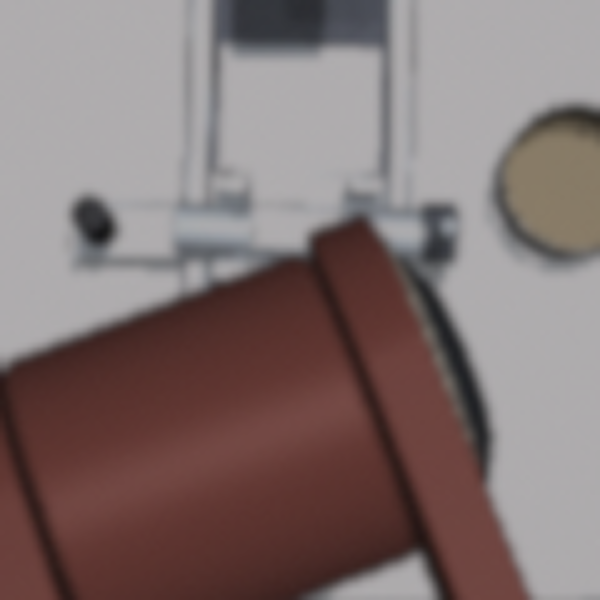

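View pics/e10_wrist.png

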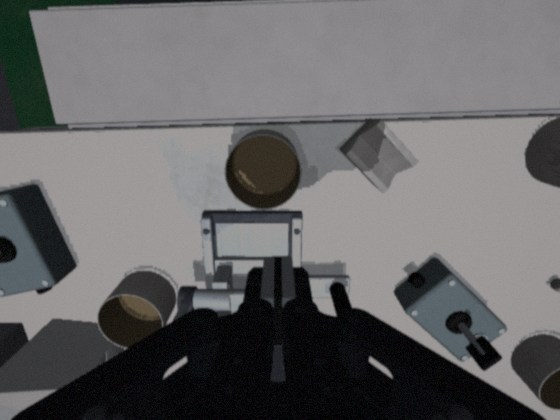

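The bar is close to upright in both views. Next I'll measure the post for the grip.

```bash
python3 - <<'E'
from bar import *
ct=pickle.load(open('pics/e10_top.pkl','rb'))
p=cast('top',240+95/5,190+219/5,.088,ct);print(p, R.T@(p[:2]-O))
j=carr('e10',260+97/8,180+122/8)
cs=pickle.load(open('pics/e10_scene.pkl','rb'))
print(tri(ray('top',240+95/5,190+219/5,ct),ray('scene',260+97/8,180+122/8,cs)))
E
```

```text
[0.4935 0.2798 0.088 ] [-0.0557  0.082 ]
post [0.4986 0.2845 0.088 ] fixture [-0.0507  0.0868] joint 0.04432073764209821
(array([0.4933, 0.2788, 0.095 ]), [np.float64(0.7606624390489641), np.float64(0.7606624390489775)])
```

>>> servo_tool([
  [[40,30,25,0,0],[40,70,50,0,0],[40,100,58,0,0],[40,100,58,0,0]],
])

```text
time: 13.18
tool_pos: [0.4962, 0.2809, 0.153]
tool_rot: [-0.001, 0.016, 1.0, -0.0]
contact_force: [-0.9, -0.2, 0.3]
gripper_width: 0.467
```

```bash
python3 snap.py e11 scene wrist top;  python3 - <<'E'
import cv2
from bar import *
s=cv2.imread('pics/e11_top.png');cv2.imwrite('pics/e11t.png',cv2.resize(s[190:310,240:360],None,fx=5,fy=5,interpolation=2))
overlay('e11',.0415,(260,330,180,260),8,'pics/g6.png',(-.3,-.13,0,.13))
E
```

```text
13.18 [0.4962 0.2809 0.153 ] [-5.000e-04  1.610e-02  9.999e-01 -4.000e-04] [-0.9 -0.2  0.3] 0.467
```

View pics/e11t.png

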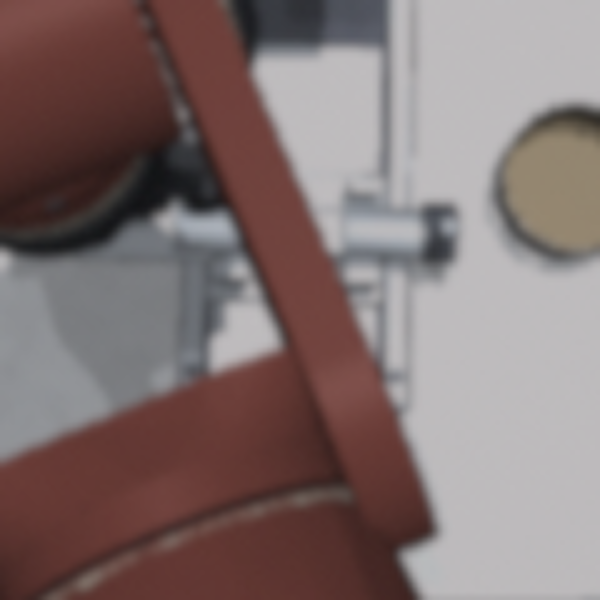

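View pics/e11_wrist.png

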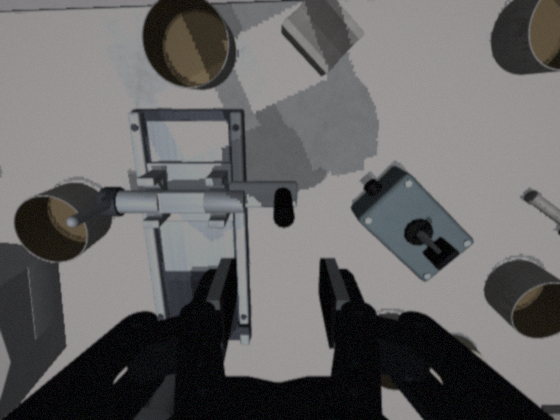

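View pics/g6.png

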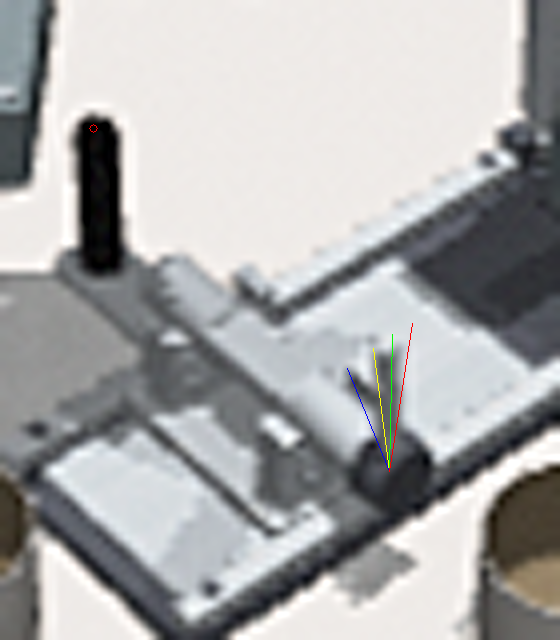

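```bash
python3 - <<'E'
from bar import *
w=cv2.imread('pics/e11_wrist.png');cv2.imwrite('pics/g7.png',cv2.resize(w[160:270,40:310],None,fx=2.9,fy=2.9,interpolation=2))
E
```

```text
(no output)
```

View pics/g7.png

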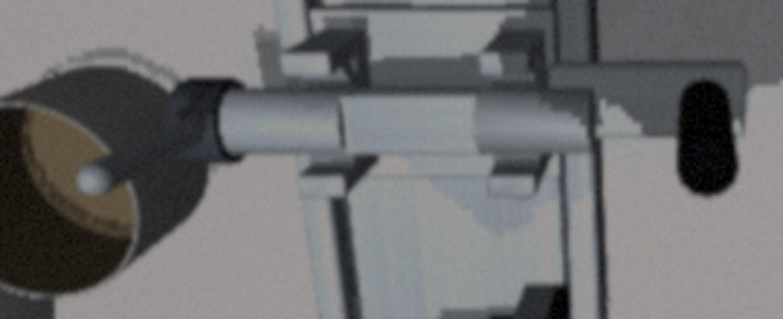

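```bash
python3 - <<'E'
from bar import *
cw=pickle.load(open('pics/e11_wrist.pkl','rb'))
G=lambda x,y:(40+x/2.9,160+y/2.9)
a=cast('wrist',*G(228,122),.046,cw);a2=cast('wrist',*G(560,122),.046,cw)
print('axis',a,a2)
t=cast('wrist',*G(95,178),.104,cw);print('tip',t)
fa=R.T@(a[:2]-O);fa2=R.T@(a2[:2]-O);ft=R.T@(t[:2]-O);print(fa,fa2,ft,'angle',np.arctan2(ft[0]-(fa[0]+fa2[0])/2,.058))
pt=cast('wrist',*G(707,165),.088,cw);print('post top',pt,R.T@(pt[:2]-O))
E
```

```text
axis [0.4938 0.1443 0.046 ] [0.4969 0.2422 0.046 ]
tip [0.4892 0.1407 0.104 ]
[-0.0513 -0.0534] [-0.0511  0.0445] [-0.0558 -0.0572] angle -0.07936179426240861
post top [0.4963 0.2849 0.088 ] [-0.053   0.0871]
```

The wrist view puts the bar tip at (73,221) and the collar at (112,202). That makes the bar about −0.08 rad and the post (0.496, 0.284). The tolerance is 0.13, so I'll nudge the bar 4 to 5 mm further before homing.

>>> servo_tool([
  [[0,-12,-50,0,0],[0,-28,-100,0,0],[0,-38,-137,0,0],[0,-38,-137,-40,0],[0,-38,-137,-69,0]],
])

```text
time: 13.95
tool_pos: [0.4556, 0.1436, 0.0839]
tool_rot: [0.0, 0.016, 1.0, 0.0]
contact_force: [-0.8, 0.1, 0.0]
gripper_width: 0.002
```

>>> servo_tool([
  [[0,6,0,0,0],[0,14,0,0,0],[0,18,0,0,0],[0,22,0,0,0],[0,22,0,0,0]],
])

```text
time: 14.58
tool_pos: [0.4804, 0.1447, 0.0866]
tool_rot: [0.001, 0.016, 1.0, 0.0]
contact_force: [-0.4, 0.0, 2.8]
gripper_width: 0.0
```

>>> servo_tool([
  [[0,-10,0,0,0],[0,-24,0,5,0],[40,-24,0,66,0],[40,-10,50,66,0],[40,5,100,66,0]],
])

```text
time: 15.2
tool_pos: [0.4841, 0.2455, 0.1522]
tool_rot: [0.001, 0.016, 1.0, 0.0]
contact_force: [0.9, 0.1, -0.6]
gripper_width: 0.469
```

>>> servo_tool([
  [[40,10,39,0,0],[40,10,39,0,0]],
])

```text
time: 15.45
tool_pos: [0.4931, 0.2853, 0.1503]
tool_rot: [-0.001, 0.014, 1.0, -0.0]
contact_force: [-0.5, 0.4, 0.9]
gripper_width: 0.471
```

```bash
python3 snap.py e12 wrist scene;  python3 - <<'E'
from bar import *
w=cv2.imread('pics/e12_wrist.png');cv2.imwrite('pics/g8.png',cv2.resize(w[150:270,40:310],None,fx=2.9,fy=2.9,interpolation=2))
E
```

```text
15.45 [0.4931 0.2853 0.1503] [-6.000e-04  1.390e-02  9.999e-01 -1.000e-04] [-0.5  0.4  0.9] 0.471
```

View pics/g8.png

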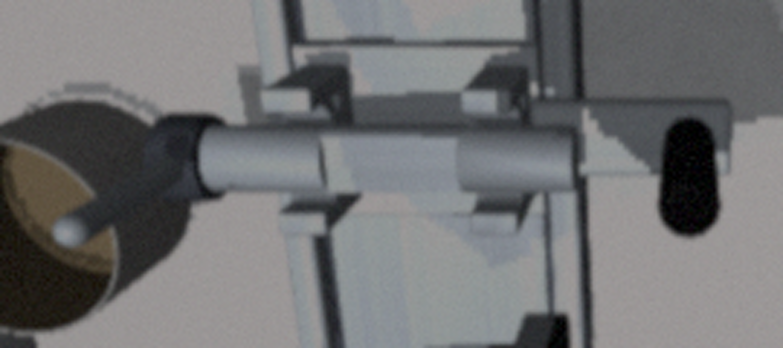

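```bash
python3 - <<'E'
from bar import *
cw=pickle.load(open('pics/e12_wrist.pkl','rb'))
G=lambda x,y:(40+x/2.9,150+y/2.9)
a=cast('wrist',*G(210,157),.046,cw);a2=cast('wrist',*G(550,159),.046,cw)
t=cast('wrist',*G(70,231),.104,cw);print('axis',a,a2,'tip',t)
fa=R.T@(a[:2]-O);fa2=R.T@(a2[:2]-O);ft=R.T@(t[:2]-O);print(fa,fa2,ft,'angle',np.arctan2(ft[0]-(fa[0]+fa2[0])/2,.058))
pt=cast('wrist',*G(690,205),.088,cw);print('post top',pt,R.T@(pt[:2]-O))
E
```

```text
axis [0.4933 0.145  0.046 ] [0.4967 0.2443 0.046 ] tip [0.4926 0.1401 0.104 ]
[-0.0518 -0.0528] [-0.0515  0.0466] [-0.0524 -0.0577] angle -0.012685139454095279
post top [0.4962 0.2853 0.088 ] [-0.0532  0.0875]
```

The bar is now about −0.01 rad. I'll descend over the post and grip it.

>>> servo_tool([
  [[40,1,0,-40,0],[40,1,0,-80,0],[40,1,0,-99,0],[40,1,0,-99,0]],
])

```text
time: 16.05
tool_pos: [0.4936, 0.2823, 0.0505]
tool_rot: [-0.002, 0.016, 1.0, -0.001]
contact_force: [0.0, 0.7, -0.3]
gripper_width: 0.471
```

>>> servo_tool([
  [[10,0,0,0,0],[5,0,0,0,0],[5,0,0,0,0],[5,0,0,0,0]],
])

```text
time: 16.55
tool_pos: [0.4964, 0.285, 0.0543]
tool_rot: [0.002, 0.015, 1.0, 0.002]
contact_force: [-0.6, 5.3, 6.2]
gripper_width: 0.156
```

The post is gripped. Now I'll slide the carriage along the fixture axis.

>>> servo_tool([
  [[5,15,0,0,0],[5,35,-1,0,0],[5,55,-2,0,0],[5,75,-2,0,0],[5,90,-3,0,0]],
])

```text
time: 17.18
tool_pos: [0.5859, 0.2822, 0.0543]
tool_rot: [0.0, 0.015, 1.0, 0.002]
contact_force: [-4.3, 6.3, 9.4]
gripper_width: 0.16
```

>>> servo_tool([
  [[5,6,0,0,0],[5,12,0,0,0],[5,17,0,0,0],[5,20,-1,0,0]],
])

```text
time: 17.68
tool_pos: [0.6055, 0.2816, 0.0543]
tool_rot: [0.001, 0.015, 1.0, 0.002]
contact_force: [-4.1, 8.2, 7.0]
gripper_width: 0.158
```

>>> servo_tool([
  [[5,2,0,0,0],[5,4,0,0,0],[5,4,0,0,0]],
])

```text
time: 18.05
tool_pos: [0.6095, 0.2815, 0.0543]
tool_rot: [0.001, 0.015, 1.0, 0.002]
contact_force: [-2.9, 6.8, 8.4]
gripper_width: 0.156
```

>>> servo_tool([
  [[5,2,0,0,0],[5,4,0,0,0],[5,4,0,0,0]],
])

```text
time: 18.42
tool_pos: [0.612, 0.2814, 0.0543]
tool_rot: [-0.001, 0.015, 1.0, 0.001]
contact_force: [-7.4, 4.6, 11.2]
gripper_width: 0.16
```

>>> servo_tool([
  [[5,2,0,0,0],[5,3,0,0,0],[5,3,0,0,0]],
])

```text
time: 18.8
tool_pos: [0.612, 0.2814, 0.0542]
tool_rot: [-0.005, 0.015, 1.0, 0.001]
contact_force: [-17.4, 4.5, 17.5]
gripper_width: 0.161
```

It is at the stop: the position held at 0.612 while the force rose to 17 N. I'll relax, release and lift straight up.

>>> servo_tool([
  [[5,-3,0,0,0],[15,-3,0,0,0],[40,-3,0,0,0],[40,-3,0,0,0]],
])

```text
time: 19.3
tool_pos: [0.6117, 0.2838, 0.0513]
tool_rot: [-0.0, 0.015, 1.0, 0.003]
contact_force: [-1.3, 17.9, -2.3]
gripper_width: 0.465
```

>>> servo_tool([
  [[40,0,0,30,0],[40,0,0,60,0],[40,0,0,100,0],[40,-40,0,110,0],[40,-80,0,110,0]],
])

```text
time: 19.92
tool_pos: [0.5332, 0.2788, 0.1635]
tool_rot: [0.001, 0.016, 1.0, -0.0]
contact_force: [0.1, -0.6, 0.5]
gripper_width: 0.467
```

```bash
python3 snap.py e13 wrist scene top;  python3 - <<'E'
from bar import *
w=cv2.imread('pics/e13_wrist.png');cv2.imwrite('pics/g9.png',cv2.resize(w[:,:],None,fx=1.4,fy=1.4,interpolation=2))
overlay('e13',.155,(270,370,130,240),6,'pics/g10.png',(-.3,-.13,0,.13))
E
```

```text
19.93 [0.5332 0.2788 0.1635] [ 1.400e-03  1.580e-02  9.999e-01 -5.000e-04] [ 0.1 -0.6  0.5] 0.467
```

View pics/g9.png

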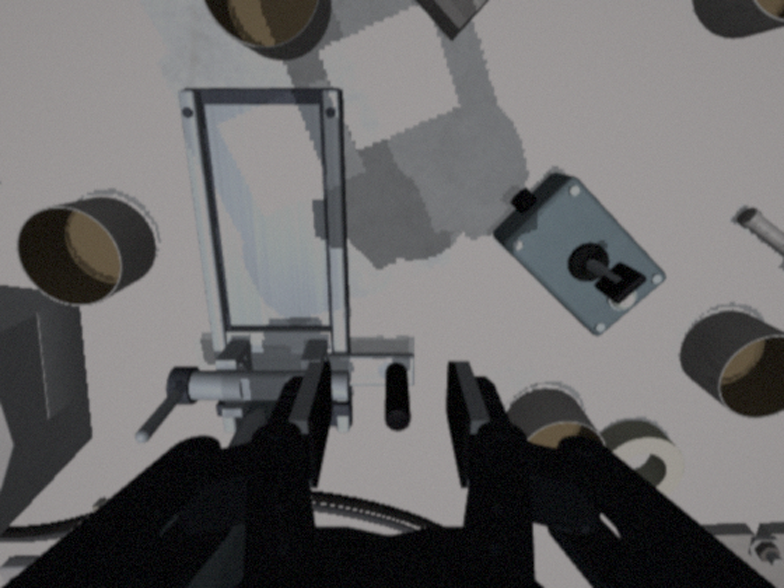

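View pics/g10.png

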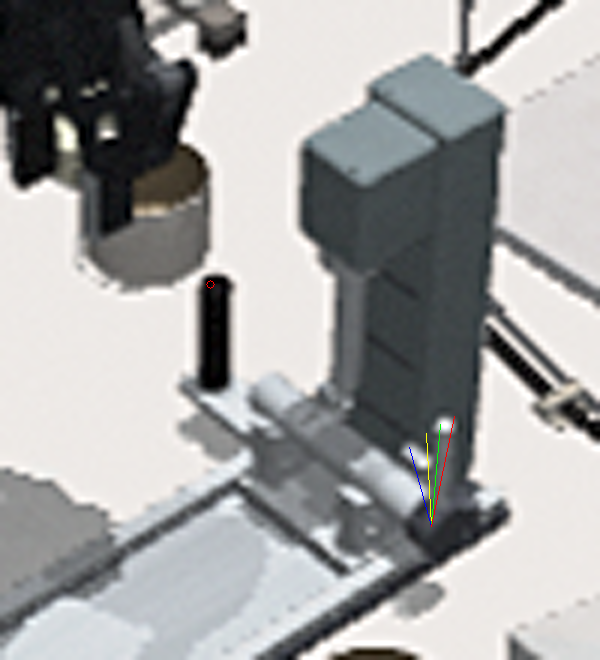

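View pics/e13_top.png

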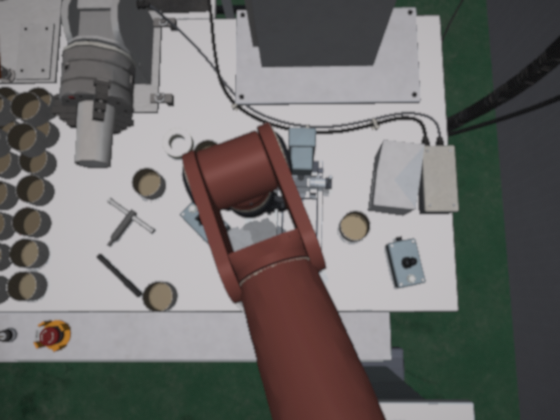

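```bash
python3 - <<'E'
from bar import *
cw=pickle.load(open('pics/e13_wrist.pkl','rb'));w=cv2.imread('pics/e13_wrist.png')
cv2.imwrite('pics/g11.png',cv2.resize(w[235:325,80:310],None,fx=3.4,fy=3.4,interpolation=2))
E
```

```text
(no output)
```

View pics/g11.png

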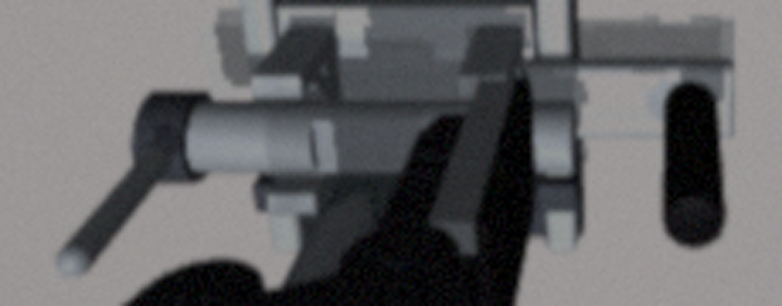

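```bash
python3 - <<'E'
from bar import *
cw=pickle.load(open('pics/e13_wrist.pkl','rb'));cs=pickle.load(open('pics/e13_scene.pkl','rb'))
G=lambda x,y:(80+x/3.4,235+y/3.4)
L=lambda p:R.T@(p[:2]-O)
a=cast('wrist',*G(200,138),.046,cw);a2=cast('wrist',*G(553,138),.046,cw);t=cast('wrist',*G(73,262),.104,cw);p=cast('wrist',*G(694,222),.088,cw)
print('axis',L(a),L(a2),'tip',L(t),'post',L(p),'ang',np.arctan2(L(t)[0]-(L(a)+L(a2))[0]/2,.058))
tt=tri(ray('wrist',*G(73,262),cw),ray('scene',270+445/6,130+425/6,cs));print('tri tip',tt,L(tt[0]))
pp=tri(ray('wrist',*G(694,222),cw),ray('scene',270+215/6,130+284/6,cs));print('tri post',pp,L(pp[0]))
E
```

```text
axis [ 0.065  -0.0518] [0.065  0.0481] tip [ 0.0636 -0.0578] post [0.0637 0.0872] ang -0.023426930045705032
tri tip (array([0.6094, 0.1356, 0.1023]), [np.float64(0.3760709207128965), np.float64(0.3760709207129218)]) [ 0.0644 -0.0587]
tri post (array([0.6148, 0.2815, 0.0843]), [np.float64(0.651140565462622), np.float64(0.6511405654626271)]) [0.0655 0.0873]
```

The carriage sits at its stop: 117 mm of travel from the ≈0.042 start, which matches the 0.155 stroke. The bar reads −0.02 rad in the wrist view, and the triangulated tip agrees. Next is the toggle. I'll approach on the gland (+x) side of the ball with the fingers shut.

>>> servo_tool([
  [[0,-13,-55,10,0.5],[0,-27,-115,10,1],[0,-40,-175,10,1.5],[0,-54,-235,10,2],[0,-67,-290,10,2.2]],
])

```text
time: 20.7
tool_pos: [0.466, -0.0134, 0.1723]
tool_rot: [0.0, -0.1, 0.995, -0.001]
contact_force: [1.1, -0.9, 0.9]
gripper_width: -0.004
```

>>> servo_tool([
  [[0,5,-12,-20,0],[0,5,-12,-20,0]],
])

```text
time: 20.95
tool_pos: [0.4703, -0.024, 0.1506]
tool_rot: [-0.002, -0.098, 0.995, 0.0]
contact_force: [-0.1, -0.2, 0.6]
gripper_width: -0.003
```

```bash
python3 snap.py e14 wrist scene top;  python3 - <<'E'
from bar import *
s=cv2.imread('pics/e14_scene.png');cv2.imwrite('pics/g12.png',cv2.resize(s[190:340,280:420],None,fx=4,fy=4,interpolation=2))
E
```

```text
20.95 [ 0.4703 -0.024   0.1506] [-1.600e-03 -9.800e-02  9.952e-01  1.000e-04] [-0.1 -0.2  0.6] -0.003
```

View pics/g12.png

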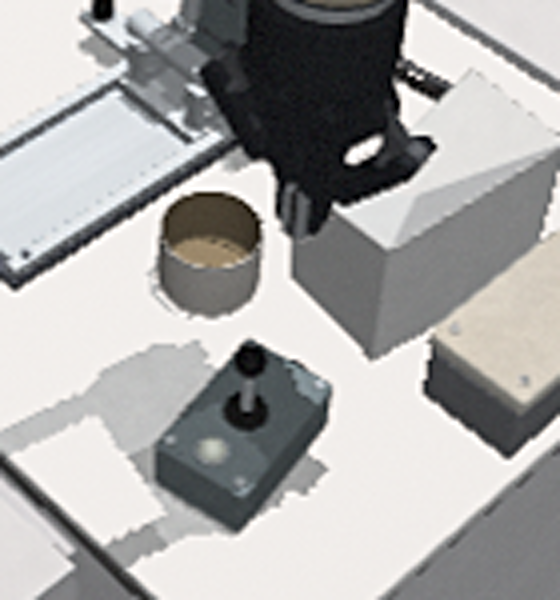

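View pics/e14_wrist.png

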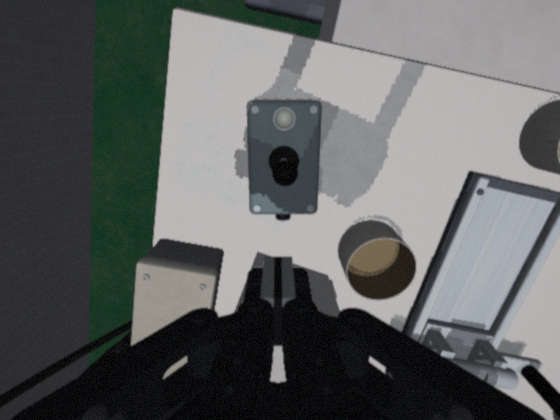

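```bash
python3 - <<'E'
from bar import *
cw=pickle.load(open('pics/e14_wrist.pkl','rb'));cs=pickle.load(open('pics/e14_scene.pkl','rb'))
w=cv2.imread('pics/e14_wrist.png');cv2.imwrite('pics/g13.png',cv2.resize(w[80:240,220:350],None,fx=4,fy=4,interpolation=2))
b=tri(ray('wrist',284.5,169,cw),ray('scene',280+250/4,190+358/4,cs));print('ball',b)
print(cast('wrist',284.5,169,.086,cw),'lamp',cast('wrist',284,118,.048,cw),'gland',cast('wrist',284,216,.03,cw))
E
```

```text
ball (array([ 0.4352, -0.0272,  0.0908]), [np.float64(0.9192725370284562), np.float64(0.9192725370284931)])
[ 0.4354 -0.0263  0.086 ] lamp [ 0.4039 -0.0324  0.048 ] gland [ 0.4892 -0.0146  0.03  ]
```

View pics/g13.png

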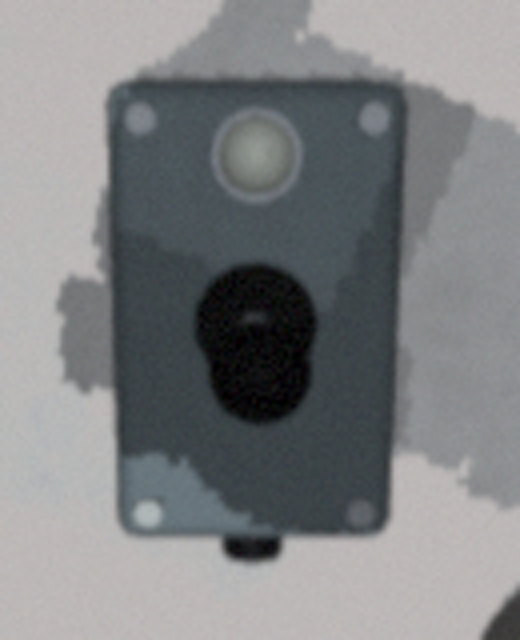

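The box axis lies straight along the wrist image. The ball is at (0.438, −0.027), agreeing with the first fix within 2 mm. I'll descend behind it.

>>> servo_tool([
  [[0,0,3,-40,0],[0,0,3,-75,0],[0,0,3,-92,0],[0,0,3,-92,0]],
])

```text
time: 21.6
tool_pos: [0.4704, -0.0189, 0.0593]
tool_rot: [-0.001, -0.1, 0.995, 0.0]
contact_force: [0.9, -0.3, -0.5]
gripper_width: -0.004
```

```bash
python3 snap.py e15 wrist scene;  python3 - <<'E'
from bar import *
s=cv2.imread('pics/e15_scene.png');cv2.imwrite('pics/g14.png',cv2.resize(s[210:340,290:410],None,fx=5,fy=5,interpolation=2))
E
```

```text
21.6 [ 0.4704 -0.0189  0.0593] [-1.000e-03 -1.001e-01  9.950e-01  2.000e-04] [ 0.9 -0.3 -0.5] -0.004
```

View pics/g14.png

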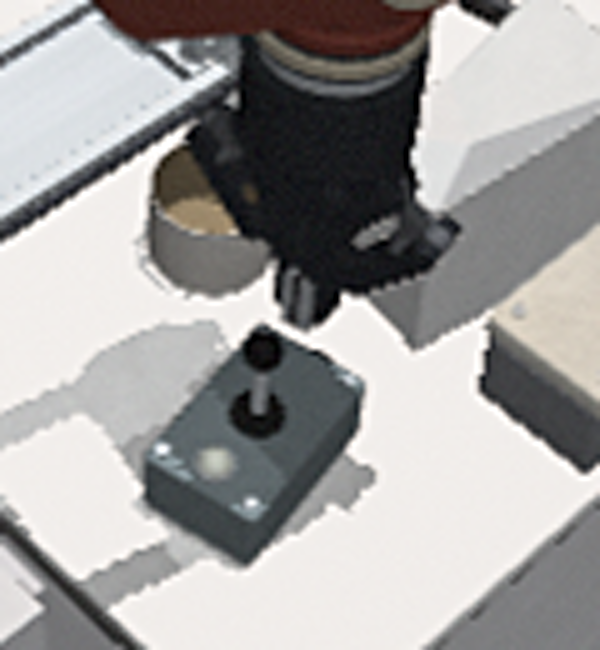

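>>> servo_tool([
  [[0,-8,-2,0,0],[0,-14,-3,0,0],[0,-20,-4,0,0],[0,-26,-5,0,0],[0,-30,-6,0,0]],
])

```text
time: 22.32
tool_pos: [0.442, -0.0257, 0.0607]
tool_rot: [0.002, -0.099, 0.995, -0.0]
contact_force: [7.4, 1.6, -0.9]
gripper_width: -0.002
```

>>> servo_tool([
  [[0,-2,0,0,0],[0,-3,0,0,0]],
])

```text
time: 22.58
tool_pos: [0.4394, -0.026, 0.0604]
tool_rot: [0.002, -0.099, 0.995, -0.001]
contact_force: [8.8, -1.2, -3.5]
gripper_width: -0.003
```

```bash
python3 snap.py e16 wrist scene;  python3 - <<'E'
from bar import *
s=cv2.imread('pics/e16_scene.png');cv2.imwrite('pics/g15.png',cv2.resize(s[130:340,280:410],None,fx=3.6,fy=2.8,interpolation=2))
E
```

```text
22.57 [ 0.4394 -0.026   0.0604] [ 2.50e-03 -9.94e-02  9.95e-01 -7.00e-04] [ 8.8 -1.2 -3.5] -0.003
```

View pics/g15.png

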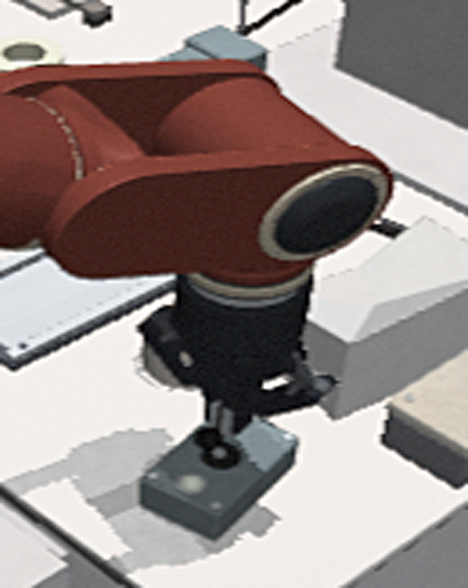

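View pics/e16_wrist.png

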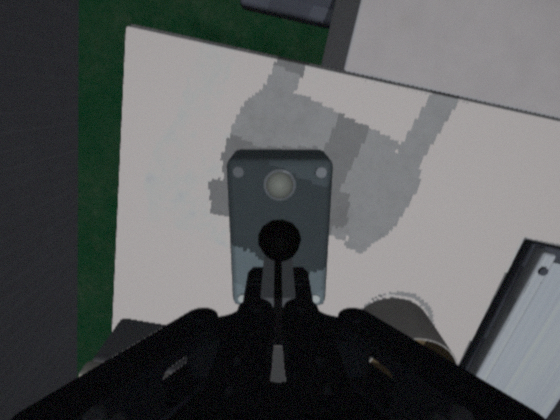

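```bash
python3 - <<'E'
from bar import *
cw=pickle.load(open('pics/e16_wrist.pkl','rb'))
p=cast('wrist',279,240,.082,cw);print(p, np.dot(p[:2]-[.438,-.0268],[-.98,-.2]))
E
```

```text
[ 0.4201 -0.0293  0.082 ] 0.018078542596638162
```

>>> servo_tool([
  [[0,-2,0,0,0],[0,-3,-1,0,0]],
])

```text
time: 22.92
tool_pos: [0.4373, -0.0264, 0.0602]
tool_rot: [0.004, -0.099, 0.995, -0.0]
contact_force: [13.5, 2.4, -8.1]
gripper_width: -0.003
```

The force reached 13.5 N, well above the 5 N spring, so the lever is on its stop (ball displacement measured ≈18–20 mm). I'll hold it there.

>>> servo_tool([
  [[0,-1,0,0,0],[0,-1,0,0,0],[0,-1,0,0,0],[0,-1,0,0,0],[0,-1,0,0,0]],
])

```text
time: 23.55
tool_pos: [0.4372, -0.0263, 0.0602]
tool_rot: [0.005, -0.099, 0.995, -0.0]
contact_force: [16.2, 1.5, -9.1]
gripper_width: -0.007
```

>>> servo_tool([
  [[0,0,0,0,0],[0,0,0,0,0],[0,0,0,0,0],[0,0,0,0,0],[0,0,0,0,0]],
])

```text
time: 24.18
tool_pos: [0.4373, -0.0264, 0.0603]
tool_rot: [0.005, -0.099, 0.995, -0.0]
contact_force: [16.0, 1.7, -9.3]
gripper_width: -0.003
```

```bash
python3 snap.py e17 wrist scene top;  python3 - <<'E'
from bar import *
s=cv2.imread('pics/e17_top.png');cv2.imwrite('pics/g16.png',cv2.resize(s[120:310,250:440],None,fx=3,fy=3,interpolation=2))
w=cv2.imread('pics/e17_wrist.png');cv2.imwrite('pics/g17.png',cv2.resize(w[130:310,210:350],None,fx=3.2,fy=3.2,interpolation=2))
E
```

```text
24.18 [ 0.4373 -0.0264  0.0603] [ 5.100e-03 -9.920e-02  9.951e-01 -2.000e-04] [16.   1.7 -9.3] -0.003
```

View pics/g16.png

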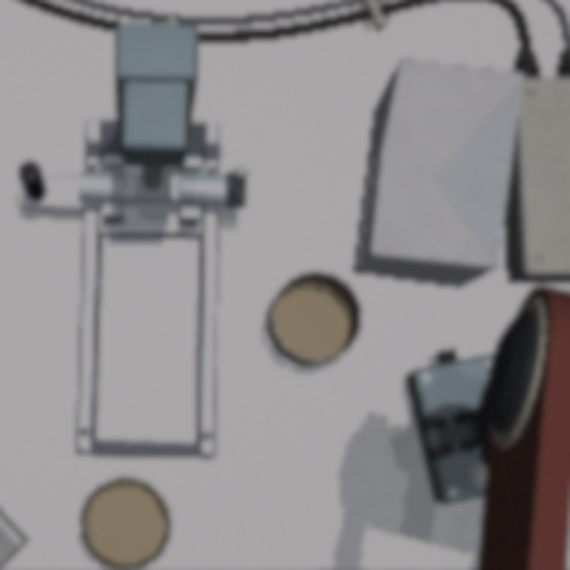

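View pics/g17.png

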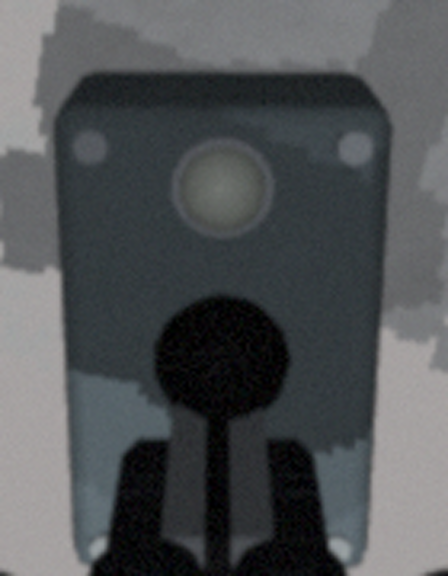

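The lever is hard on its stop, with the position constant and 16 N of force. The top view shows the stylus down over the flat, and it has been held for 1.3 s. I'll hold a moment longer, then follow the lever back slowly.

>>> servo_tool([
  [[0,0,0,0,0],[0,0,0,0,0],[0,3,1,0,0],[0,6,1,0,0],[0,9,2,0,0]],
])

```text
time: 24.95
tool_pos: [0.4444, -0.0249, 0.0609]
tool_rot: [0.002, -0.099, 0.995, -0.0]
contact_force: [4.2, -1.1, 2.1]
gripper_width: -0.002
```

>>> servo_tool([
  [[0,3,1,0,0],[0,6,1,0,0],[0,9,2,0,0],[0,12,2,0,0],[0,16,3,0,0]],
])

```text
time: 25.58
tool_pos: [0.4578, -0.0213, 0.0589]
tool_rot: [-0.002, -0.1, 0.995, 0.0]
contact_force: [-0.5, 0.3, 1.0]
gripper_width: -0.0
```

>>> servo_tool([
  [[0,5,1,0,0],[0,12,2,0,0],[0,14,3,30,0],[0,14,3,80,0],[0,14,3,120,0]],
])

```text
time: 26.2
tool_pos: [0.4733, -0.0185, 0.1817]
tool_rot: [0.0, -0.1, 0.995, -0.0]
contact_force: [0.6, -0.9, 0.3]
gripper_width: 0.004
```

```bash
python3 snap.py e18 wrist scene top;  python3 - <<'E'
from bar import *
s=cv2.imread('pics/e18_top.png');cv2.imwrite('pics/g18.png',cv2.resize(s[120:310,140:440],None,fx=2.6,fy=2.6,interpolation=2))
s=cv2.imread('pics/e18_scene.png');cv2.imwrite('pics/g19.png',cv2.resize(s[130:330,200:410],None,fx=3,fy=3,interpolation=2))
E
```

```text
26.2 [ 0.4733 -0.0185  0.1817] [ 3.00e-04 -9.96e-02  9.95e-01 -1.00e-04] [ 0.6 -0.9  0.3] 0.004
```

View pics/g18.png

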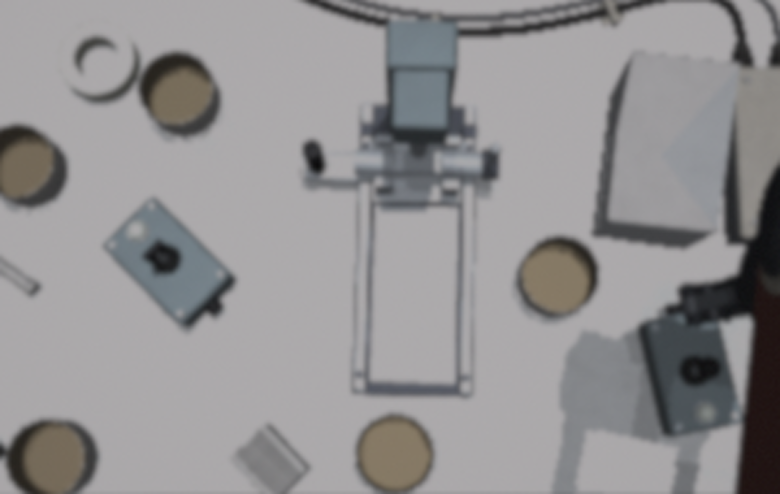

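View pics/g19.png

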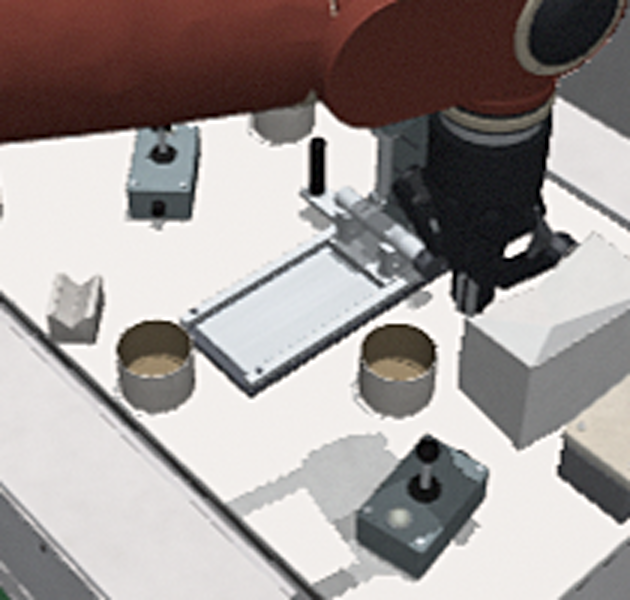

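View pics/e18_wrist.png

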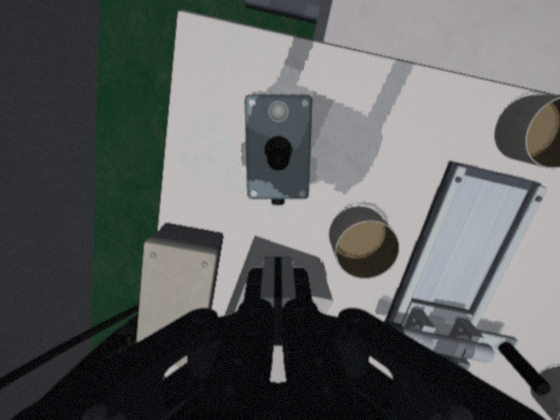

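The toggle is upright again, the stylus is up, the cup is standing and the carriage is home. I'll run a last numeric check and hand in.

```bash
python3 - <<'E'
from bar import *
def cups(f):
    im=cv2.imread(f);hsv=cv2.cvtColor(im,cv2.COLOR_BGR2HSV)
    m=((hsv[:,:,0]<30)&(hsv[:,:,1]>45)&(hsv[:,:,2]>60)).astype(np.uint8)
    n,l,st,ce=cv2.connectedComponentsWithStats(m)
    return [ce[i].round(1) for i in range(1,n) if st[i,4]>200 and ce[i][0]>100 and ce[i][0]<420]
print(cups('pics/top0.png'));c=cups('pics/e18_top.png');print(c)
ct=pickle.load(open('pics/e18_top.pkl','rb'));cs=pickle.load(open('pics/e18_scene.pkl','rb'))
print('stray',[cast('top',*p,.047,ct) for p in c if 330<p[0]<380])
print('ball',tri(ray('top',140+711/2.6,120+368/2.6,ct),ray('scene',200+428/3,130+448/3,cs)))
cw=pickle.load(open('pics/e18_wrist.pkl','rb'))
E
python3 -c "
from plant import job_done,state
print(job_done());print(state()['time'])"
```

```text
[array([208.6, 155.8]), array([148.4, 183.4]), array([296.1, 216.1]), array([291.4, 294.3]), array([159.6, 296. ])]
[array([208.6, 155.6]), array([148.4, 183.5]), array([354. , 226.1]), array([291.4, 294.3]), array([159.5, 296.1])]
stray [array([0.5135, 0.0818, 0.047 ])]
ball (array([ 0.436 , -0.0281,  0.0917]), [np.float64(0.018377018254856114), np.float64(0.018377018254941785)])
the job is handed in; nothing more can be done
None
the job is handed in; nothing more can be done
```

I finished the whole sequence and handed the job in at about 26 s of the 72 s allowed. The hand-in gave no verdict, so the results below are my own camera and force readings.

**What I did**
- **Cup:** I lifted the stray cup off the deck and stood it upright on the worktop at about (0.514, 0.082).
- **Shaft:** I pushed the bar upright along its arc.
- **Carriage:** I drew it to its stop by the post. Its position stopped changing while the force rose to 17 N.
- **Toggle:** I held the ball-tipped toggle on its lamp-side stop at about 16 N for around 1.5 s. The top view showed the stylus down over the flat. I then followed it back to the middle.

**Last checks**
- **Shaft:** the bar was about −0.02 rad from upright, measured after the carriage reached home. I did not re-measure it after the toggle work.
- **Toggle:** the ball is back within 2 mm of where it started.
- **Bystander cups:** all three are within 0.3 px of their starting positions in the top view.
- **V-block and paddle toggle:** they look unmoved in the pictures, but I did not measure them.

**What failed or disagreed**
- **Fingertip height:** the fingertips sit about 8 mm (shut) to 20 mm (open) behind the TCP, not 19 mm ahead as described. My first close passed just above the cup's rim, so I worked from the measured offset afterwards.
- **First bar push:** it slid the carriage about 35 mm instead of turning the shaft, because the finger jammed on the bar end.
- **Post release:** the force reading reached 18 N sideways as the fingers opened. I saw no effect on the carriage.
- **Carriage position:** the images put it 3–5 mm beyond nominal home. I think that is error in my fixture fit.

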